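# Ratchet the slack tube clamp tight on a greenhouse bench

### The job

One of the two tube clamps on the greenhouse bench has been left slack, with a gap between its top plate and its tubes. Take the ratchet wrench from its timber rest, put its ring right down over that clamp's nut and swing the handle back and forth, clockwise to tighten and letting it slip on each return stroke, until the plate is fully down on the tubes like the other one. Then lift the wrench off and lay it back across both battens of the rest as you found it; turn the nuts only with the wrench and leave the pot, flask and bowl alone.

Things in the scene. Friction and masses are not known exactly. Their poses are not given: they have to be found in the camera images.
- wrench: Loose steel ratchet wrench, 200 mm long, 22 high, 0.35 kg, lying flat on the rest. Origin: centre of the ring's underside; z up; x from ring along handle. Ring 74 mm outer, 55 mm inner diameter, open through, fits a nut at any angle. Neck 26 mm wide from x = 32 to 62; straight flat-sided handle 16 mm wide (y), 22 high, to x = 163. Keep this side up: turned over it would drive the other way.
- grip (a point): Good place to grasp the wrench, between the battens when it lies on the rest: middle of the handle's section, 105 mm from the ring centre, 11 mm above the wrench's underside. Fingers close across the 16 mm width.
- ring (a point): Centre of the ring at its underside (the wrench's origin).
- pawl (a joint): Retraction of the wrench's spring pawl, m: about 0 between two ribs, 0.005 riding over a rib. It drives the ribs when the handle swings clockwise seen from above (clicks 30 degrees apart, so up to 30 degrees of play) and slips back with about 0.1 N m. Lowering the ring pushes it aside over the ribs' lead-in with a few N; lift straight up to take it off.
- rest: Fixed wrench rest: plywood board 220 x 90 x 8 mm with two timber battens, each 20 (x) x 90 (y) x 26 mm high, at x = -70 and x = 75 mm; batten tops 34 mm above the bench. Origin: centre of the board's underside. At the start the wrench lies along x, ring over the x = -70 batten, handle over the other.
- rest_head (a point): Middle of the top of the batten under the ring: where the ring centre belongs.
- clamp_a: Fixed tube clamp; the two are identical, either may stand left or right, only the gap tells the slack one. Base 100 x 140 x 10 mm; two 22 mm tubes, 140 long, along y at x = -32 and 32; on them a top plate 94 x 56 x 8 mm carrying the fluted nut on the upright mid axis. Origin: centre of base underside, z up. Plate underside 32 mm above the bench when tight, up to 38 when slack.
- clamp_b: Fixed tube clamp; the two are identical, either may stand left or right, only the gap tells the slack one. Base 100 x 140 x 10 mm; two 22 mm tubes, 140 long, along y at x = -32 and 32; on them a top plate 94 x 56 x 8 mm carrying the fluted nut on the upright mid axis. Origin: centre of base underside, z up. Plate underside 32 mm above the bench when tight, up to 38 when slack.
- nut_a (a joint): Turn of clamp_a's nut, rad: grows clockwise seen from above (tightening), stops dead at 3.6, plate on the tubes; 0 is slackest (6 mm gap). Plate and nut sink 1.67 mm per rad. Friction 0.5 N m, so it stays where left. Over 3.55 is tight.
- nut_b (a joint): Turn of clamp_b's nut, rad: grows clockwise seen from above (tightening), stops dead at 3.6, plate on the tubes; 0 is slackest (6 mm gap). Plate and nut sink 1.67 mm per rad. Friction 0.5 N m, so it stays where left. Over 3.55 is tight.
- nut_a_seat (a point): On clamp_a's nut axis, top face of the nut's flange (radius 32 mm) where the ring's underside rests when fully on: 54 mm above the bench when tight, 60 when slackest. Above it 12 upright round ribs, outer radius 25 mm, 20 mm high; their tops lean inward another 10 mm as lead-in, so the nut ends 30 mm above this point. Below it a collar, radius 20.
- nut_b_seat (a point): On clamp_b's nut axis, top face of the nut's flange (radius 32 mm) where the ring's underside rests when fully on: 54 mm above the bench when tight, 60 when slackest. Above it 12 upright round ribs, outer radius 25 mm, 20 mm high; their tops lean inward another 10 mm as lead-in, so the nut ends 30 mm above this point. Below it a collar, radius 20.
- flute_a (a point): Top of one rib of nut_a, 22.5 mm from its axis; it goes round with the nut.
- flute_b (a point): Top of one rib of nut_b, 22.5 mm from its axis; it goes round with the nut.
- pot: Bystander: black plant pot, 110 mm across, 100 mm high, standing on the bench. Origin: centre of its foot.
- flask: Bystander: plain white bottle, 70 mm across, 170 mm high. Origin: centre of its foot.
- bowl: Bystander: grey bowl, 90 mm across, 45 mm high. Origin: centre of its foot.
Mind the look-alikes: they are no part of the job. There is more than one size of the wrench; the one meant has the size given above.

How it is judged:
By the outcome, as a careful person would: the job done as asked, in the order asked, and still so for the second after the job is handed in, with the robot touching nothing.
It also fails if it takes over 72 s, if anything falls off the work surface, if the arm or the gripper's body presses on something with over 40 N, if the wrist force passes 120 N, or if a joint passes its speed limit or range.

### The arm

A 7-joint arm with a two-finger parallel gripper is mounted at the origin on the work surface. World frame = base frame: x ahead of the robot, y to its left, z up, the work surface at z = 0. Lengths are in m, angles in rad, forces in N, time in s.
With the tool pointing down it reaches from about 0.4 to 0.875 m from the base axis. Payload 6.5 kg.
Tool frame: the origin (TCP) lies on the front face of the gripper's body, between the roots of the fingers; the fingertips stand 73 mm ahead of it and the grasp point (between the pads) lies 54 mm ahead of it; z points along the fingers, y is the direction in which the jaws open and shut (so a half turn about z gives the same grasp; the last joint's range is limited). The gripper opens to 85 mm and grips with 20 to 120 N. Pads are 22 mm wide; open, the fingers measure 114 mm over their backs; the gripper's body (76 mm by 85 mm) begins 54 mm behind the grasp point. The pads swing forward as they close: fully open they stand 13 mm farther back than shut.
Start: joints at [1.235, 0.536, -0.004, 1.538, 0.003, 1.067, -0.071], TCP at [0.173, -0.626, 0.304] pointing down, gripper open.
Joint ranges: [-2.7, 2.7], [-0.37, 2.16], [-1.27, 1.26], [0.24, 2.4], [-1.31, 4.45], [0.19, 1.91], [-2.76, 2.76]. Speed limits (rad/s): [2.39, 2.39, 3.14, 3.14, 3.14, 3.14, 3.14].

### API

Orientations are given as a unit quaternion [x, y, z, w].
In Python, from rig import env, imaging, trace, landmark_of gives the robot as it stands.
- The arm moves only by the tool apply_moves, never from a script. Its argument "commands" is a list of rows, each an object of numbers: "x", "y", "z": the shift along the tool's x, y, z in m; "spin": the turn about the tool's z in rad. A call has 1 to 12 rows; each row shifts and turns the commanded pose from where the row before left it, along the tool's axes as they then stand; what a row does not reach is not made up. A row lasts 1/10 s, in which the tool goes at most 50 mm and 8.59 degrees, less where a joint would pass 70% of its speed; a pose out of reach is approached as far as the arm can. A call is refused whole if a number of a shift passes 0.05 or a number of a turn 0.15, either way. A call with a gripper value outside its range is refused whole. "hand" is the closure, from -1 (fully open) to 1 (shut), so that 0 is half open, set as the call begins (left out, the last holds). The fingers move at their own pace and stop on an object; the grip force is fixed at half the most. Time passes only in rows, so rows that do not move let the fingers close. It gives the time, the measured TCP pose, the force and the opening at its end, in the units of the state.
- env.get_state(): the state, without advancing time (a new reading comes with each control period).
- imaging.get_image(name): name is "scene" or "top"; returns (picture, depth): 420x560x3 uint8, blue, green, red; 420x560 float32, m along the optical axis (not along the pixel's ray), 0 where there is no reading.
- imaging.calibration(name): a dict with "camera_matrix" (3x3 intrinsics, pixels), "R" (3x3) and "t" (3): a world point X has camera coordinates R X + t. Camera axes: x right, y down, z forward; pixel columns grow to the right and rows downward; lengths in m; the calibration is good to about 2 mm. A picture is of the moment at which its call begins. calibration takes no time and is no camera call.
- env.job_done(): hands the job in, once; it reports no verdict.
Trained networks look in the newest picture that a camera, given by its name, has taken for a name from the list of things; names that differ only in an ending like _2 or _b are one class to them, and where a whole thing is asked for, a point or a joint stands for the part that bears it (a point fixed in the world has none). Each returns a list of dicts, best first, with "score" (0 to 1); they miss things now and then, are a little off and sometimes report something else, mostly with a low value. They report only what shows in the picture. A call takes as long as a camera call. They do not tell look-alikes from the thing itself.
- trace(camera, target): "mask" (420x560 bool, what is visible of it) and "at" ([column, row] in pixels, amid what is visible of it).
- landmark_of(camera, target): "at" ([column, row] in pixels: a listed point, or the origin of a listed thing).
The state is a dict: "clock": time; "joints": joint angles; "joint_velocities": joint speeds; "joint_efforts": joint torques, N m; "eef_pos": TCP position; "tool_rot": TCP orientation; "ft_force": force on the tool from outside, world axes, zero at the start; "moment": the same for the moment, N m; "width": finger opening in m.
Only numpy, scipy, OpenCV 4.12 (cv2) and the standard library are available. Lean on these libraries where they do the work, as an engineer would, in place of code of your own. Each camera call takes 0.05 s, during which the arm holds its last target.

## Working session

There is one attempt and no reset: what is moved stays moved. The work goes in short steps, Python scripts to look and compute and a tool call to move; the robot and the scene stay as the last step left them, time stands still between calls to the robot, and variables do not carry over. Pictures are saved under pics/ and viewed, and the job is handed in when it is done.

Besides the shell and the picture viewer there is one more tool, called after ">>>" in YAML: its name, and indented under it one key for each argument. apply_moves: Moves the arm, as the interface text tells. Its arguments: {"type":"object","properties":{"commands":{"type":"array"},"hand":{"type":"number"}},"required":["commands"]}

```bash
ls; mkdir -p pics; python3 - <<'E'
from rig import env, imaging, trace, landmark_of
import cv2, numpy as np
print(env.get_state())
for n in ("scene","top"):
    im,d=imaging.get_image(n); cv2.imwrite(f"pics/{n}0.png",im); np.savez(f"pics/{n}0.npz",im=im,d=d)
    c=imaging.calibration(n); print(n,c)
E
```

```text
pics
{'clock': 0.0, 'joints': array([ 1.23480568,  0.53718186, -0.00444983,  1.5388775 ,  0.00260619,
        1.06730757, -0.07116699]), 'joint_velocities': array([ 0.00037524,  0.00039149,  0.00012559,  0.00077222,  0.00032065,
       -0.00093046, -0.00105643]), 'joint_efforts': array([-3.48004403e-05, -5.83415294e+01,  1.04836576e+00, -2.59107685e+01,
        1.22099838e-02,  9.60423175e-03,  2.85231380e-05]), 'eef_pos': array([ 0.17310336, -0.62599474,  0.303001  ]), 'tool_rot': array([ 9.90907118e-01,  1.34544794e-01, -1.82684421e-04, -8.65171465e-04]), 'ft_force': array([ 0.49424043, -0.33600877,  0.11048439]), 'moment': array([ 0.01818898,  0.01707255, -0.03863252]), 'width': 0.08531346463356526}
scene {'camera_matrix': array([[431.60223808,   0.        , 276.98045101],
       [  0.        , 431.60223808, 213.8159671 ],
       [  0.        ,   0.        ,   1.        ]]), 'R': array([[ 0.53413803,  0.84526984,  0.01467846],
       [ 0.50834194, -0.30725845, -0.80447543],
       [-0.67548874,  0.4371626 , -0.59380454]]), 't': array([-0.26564138, -0.20718394,  1.67408349])}
top {'camera_matrix': array([[417.55071944,   0.        , 281.75403262],
       [  0.        , 417.55071944, 220.48546772],
       [  0.        ,   0.        ,   1.        ]]), 'R': array([[ 0.01869636, -0.99981831, -0.00371383],
       [-0.98660744, -0.01784708, -0.16213339],
       [ 0.16203765,  0.0066954 , -0.98676186]]), 't': array([0.0039033 , 0.51238949, 1.05356391])}
```

View pics/scene0.png

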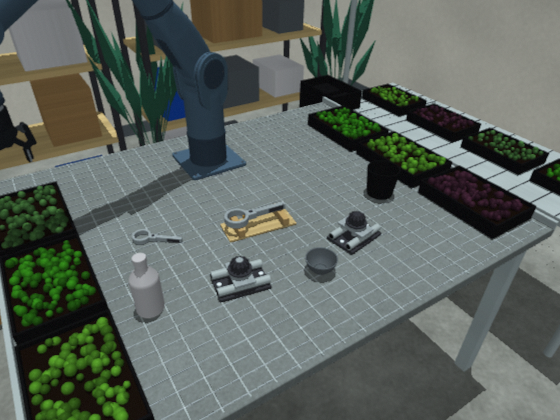

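View pics/top0.png

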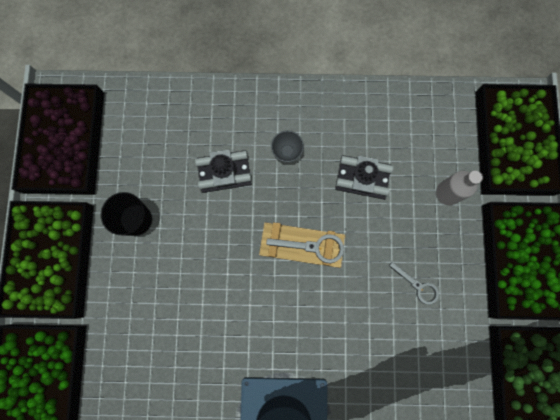

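```bash
cat > h.py <<'E'
import numpy as np
from rig import env, imaging, trace, landmark_of
def ray(cam,px):
    c=imaging.calibration(cam); K,R,t=map(np.array,(c["camera_matrix"],c["R"],c["t"]))
    d=R.T@np.linalg.inv(K)@np.array([px[0],px[1],1.]); return -R.T@t, d
def at_z(cam,px,z):
    o,d=ray(cam,px); return o+d*(z-o[2])/d[2]
def cloud(cam,dep):
    c=imaging.calibration(cam); K,R,t=map(np.array,(c["camera_matrix"],c["R"],c["t"]))
    v,u=np.indices(dep.shape); p=np.stack([(u-K[0,2])/K[0,0]*dep,(v-K[1,2])/K[1,1]*dep,dep],-1)
    return (p-t)@R
def proj(cam,X):
    c=imaging.calibration(cam); K,R,t=map(np.array,(c["camera_matrix"],c["R"],c["t"]))
    p=K@(R@np.array(X)+t); return p[:2]/p[2]
E
python3 - <<'E'
from h import *
Z=dict(wrench=.034,grip=.045,ring=.034,rest=0,rest_head=.034,clamp_a=0,nut_a_seat=.056,flute_a=.084)
for cam in ("top","scene"):
    imaging.get_image(cam)
    for t in Z:
        for r in landmark_of(cam,t)[:4]:
            print(cam,t,round(r["score"],2),np.round(r["at"],1),at_z(cam,r["at"],Z[t]).round(4))
E
```

```text
top wrench 0.88 [428.9 291.2] [ 0.3364 -0.3678  0.034 ]
top wrench 0.71 [326.1 252.4] [ 0.4313 -0.1039  0.034 ]
top grip 0.91 [400.4 275.9] [ 0.3736 -0.2927  0.045 ]
top grip 0.63 [286.3 242.2] [0.4549 0.0005 0.045 ]
top ring 0.88 [424.2 293.1] [ 0.3314 -0.3556  0.034 ]
top ring 0.66 [328.2 246.7] [ 0.4463 -0.1093  0.034 ]
top ring 0.15 [366.9 171.4] [ 0.6516 -0.2133  0.034 ]
top rest 0.82 [300.7 244.9] [ 0.4533 -0.0388  0.    ]
top rest 0.55 [331.1 246.9] [ 0.4494 -0.1207  0.    ]
top rest 0.48 [366.8 175.1] [ 0.6508 -0.2197  0.    ]
top rest_head 0.66 [327.6 247.5] [ 0.4441 -0.1078  0.034 ]
top rest_head 0.43 [326.7 248.9] [ 0.4404 -0.1054  0.034 ]
top rest_head 0.19 [286.6 244.7] [ 0.4495 -0.0005  0.034 ]
top rest_head 0.19 [363.8 175.9] [ 0.6389 -0.2048  0.034 ]
top clamp_a 0.85 [362.9 178. ] [ 0.6424 -0.2088  0.    ]
top clamp_a 0.81 [225.4 172.9] [0.6502 0.1727 0.    ]
top nut_a_seat 0.65 [218.2 160. ] [0.6695 0.1849 0.056 ]
top flute_a 0.65 [363.4 176.2] [ 0.6241 -0.1941  0.084 ]
top flute_a 0.59 [222.8 155.4] [0.6733 0.1688 0.084 ]
top flute_a 0.33 [288. 244.] [ 0.4461 -0.0037  0.084 ]
scene wrench 0.76 [235.5 223.2] [ 0.4466 -0.1165  0.034 ]
scene wrench 0.73 [141.7 240. ] [ 0.3776 -0.3818  0.034 ]
scene grip 0.84 [167.2 239.3] [ 0.4256 -0.3223  0.045 ]
scene grip 0.59 [267.6 207.7] [0.4412 0.     0.045 ]
scene ring 0.92 [236.1 220. ] [ 0.4334 -0.1075  0.034 ]
scene ring 0.77 [143.5 239.7] [ 0.379 -0.377  0.034]
scene ring 0.35 [255.8 225.1] [ 0.4864 -0.0689  0.034 ]
scene rest 0.98 [255.4 226. ] [ 0.4517 -0.0508  0.    ]
scene rest_head 0.89 [238.7 221.2] [ 0.4428 -0.1036  0.034 ]
scene rest_head 0.23 [379.8 193.7] [0.5532 0.3706 0.034 ]
scene clamp_a 0.65 [352.1 238.2] [0.655  0.1692 0.    ]
scene clamp_a 0.63 [239.  284.9] [ 0.6482 -0.2143  0.    ]
scene nut_a_seat 0.82 [355.8 222.2] [0.6522 0.1773 0.056 ]
scene flute_a 0.75 [356.8 220.8] [0.6748 0.157  0.084 ]
```

```bash
python3 - <<'E'
from h import *
import cv2
for cam in ("top","scene"):
    f=np.load(f"pics/{cam}0.npz"); d=f["d"]; P=cloud(cam,d); m0=d>0
    # bench bias
    b=m0&(abs(P[...,2])<.012)&(P[...,0]>.35)&(P[...,0]<.8)&(abs(P[...,1])<.35)
    print(cam,"bench z med",np.median(P[b][:,2]))
    for nm,(x,y) in dict(L=(.65,.172),R=(.645,-.21)).items():
        r=np.hypot(P[...,0]-x,P[...,1]-y); m=m0&(r<.09)&(P[...,2]>.004)
        z=P[m][:,2]; h,e=np.histogram(z,np.arange(.0,.1,.002)); print(nm,[(round(float(a),3),int(c)) for a,c in zip(e,h)])
        n=P[m0&(r<.06)&(P[...,2]>.062)]; print("  nut top part centre",n.mean(0),n.max(0),len(n))
    im=cv2.resize(f["im"],None,fx=1,fy=1)
    for nm,(x,y) in dict(L=(.65,.172),R=(.645,-.21)).items():
        u,v=proj(cam,(x,y,.04)).astype(int); c=f["im"][v-40:v+40,u-50:u+50]
        cv2.imwrite(f"pics/{cam}_{nm}.png",cv2.resize(c,None,fx=7,fy=7,interpolation=cv2.INTER_CUBIC))
E
```

```text
top bench z med 0.0016134481389626187
L [(0.0, 0), (0.002, 0), (0.004, 155), (0.006, 66), (0.008, 149), (0.01, 204), (0.012, 147), (0.014, 62), (0.016, 16), (0.018, 13), (0.02, 12), (0.022, 23), (0.024, 28), (0.026, 58), (0.028, 76), (0.03, 116), (0.032, 117), (0.034, 60), (0.036, 14), (0.038, 5), (0.04, 11), (0.042, 46), (0.044, 97), (0.046, 106), (0.048, 26), (0.05, 8), (0.052, 0), (0.054, 6), (0.056, 18), (0.058, 62), (0.06, 66), (0.062, 30), (0.064, 13), (0.066, 4), (0.068, 6), (0.07, 8), (0.072, 3), (0.074, 10), (0.076, 6), (0.078, 19), (0.08, 22), (0.082, 28), (0.084, 36), (0.086, 62), (0.088, 30), (0.09, 15), (0.092, 5), (0.094, 0), (0.096, 0)]
  nut top part centre [0.64969192 0.17627407 0.08065299] [0.68371194 0.20726513 0.09381467] 297
R [(0.0, 0), (0.002, 0), (0.004, 154), (0.006, 54), (0.008, 135), (0.01, 206), (0.012, 159), (0.014, 68), (0.016, 19), (0.018, 16), (0.02, 16), (0.022, 17), (0.024, 30), (0.026, 48), (0.028, 73), (0.03, 119), (0.032, 123), (0.034, 69), (0.036, 38), (0.038, 66), (0.04, 93), (0.042, 86), (0.044, 27), (0.046, 2), (0.048, 1), (0.05, 9), (0.052, 3
[... 1154 characters left out ...]
0), (0.004, 94), (0.006, 39), (0.008, 95), (0.01, 223), (0.012, 157), (0.014, 43), (0.016, 35), (0.018, 35), (0.02, 43), (0.022, 40), (0.024, 57), (0.026, 61), (0.028, 73), (0.03, 95), (0.032, 120), (0.034, 49), (0.036, 19), (0.038, 56), (0.04, 102), (0.042, 59), (0.044, 10), (0.046, 0), (0.048, 2), (0.05, 9), (0.052, 26), (0.054, 53), (0.056, 54), (0.058, 13), (0.06, 11), (0.062, 15), (0.064, 9), (0.066, 9), (0.068, 12), (0.07, 13), (0.072, 13), (0.074, 16), (0.076, 26), (0.078, 28), (0.08, 32), (0.082, 36), (0.084, 34), (0.086, 9), (0.088, 0), (0.09, 0), (0.092, 0), (0.094, 0), (0.096, 0)]
  nut top part centre [ 0.64889744 -0.21184032  0.07738292] [ 0.66835131 -0.18618438  0.08785077] 252
```

```bash
cd pics; python3 -c "
import cv2,numpy as np
a=[cv2.resize(cv2.imread(f'{c}_{n}.png'),(400,300)) for c in('scene','top') for n in 'LR']
cv2.imwrite('cmp.png',np.vstack([np.hstack(a[:2]),np.hstack(a[2:])]))"
```

```text
(no output)
```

View pics/cmp.png

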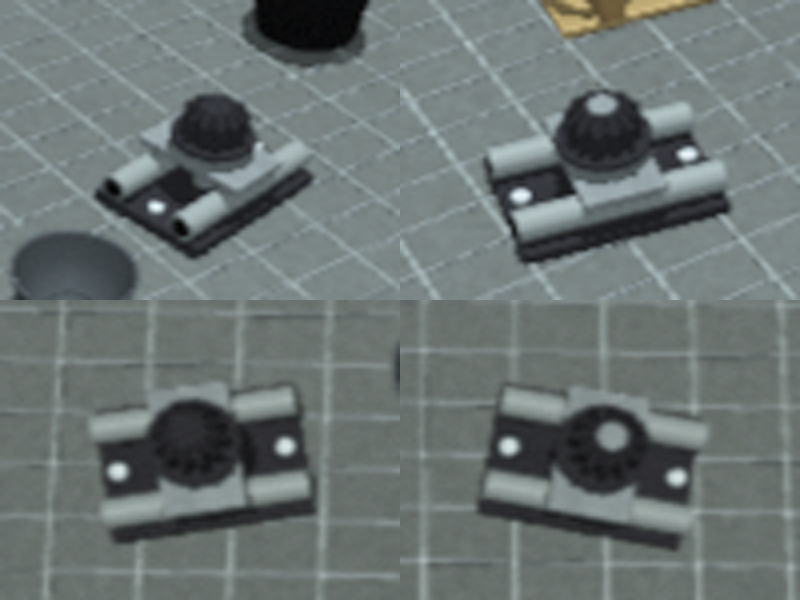

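```bash
cat > fit.py <<'E'
from h import *
from scipy.optimize import least_squares
def box(p,c,h):
    q=abs(p-np.array(c))-np.array(h); return np.linalg.norm(np.maximum(q,0),axis=1)+np.minimum(q.max(1),0)
def cylz(p,r,z0,z1):
    q=np.stack([np.hypot(p[:,0],p[:,1])-r,abs(p[:,2]-(z0+z1)/2)-(z1-z0)/2],1); return np.linalg.norm(np.maximum(q,0),axis=1)+np.minimum(q.max(1),0)
def cyly(p,x,z,r,h):
    q=np.stack([np.hypot(p[:,0]-x,p[:,2]-z)-r,abs(p[:,1])-h],1); return np.linalg.norm(np.maximum(q,0),axis=1)+np.minimum(q.max(1),0)
def clamp(p,g):
    s=.054+g
    ds=[box(p,(0,0,.005),(.05,.07,.005)),cyly(p,-.032,.021,.011,.07),cyly(p,.032,.021,.011,.07),
     box(p,(0,0,.036+g),(.047,.028,.004)),cylz(p,.032,s-.006,s),cylz(p,.020,.04+g,s),cylz(p,.0245,s,s+.02),cylz(p,.020,s,s+.026)]
    return np.min(ds,0)
def wrench(p):
    q=np.stack([abs(np.hypot(p[:,0],p[:,1])-.03225)-.00475,abs(p[:,2]-.011)-.011],1)
    ring=np.linalg.norm(np.maximum(q,0),axis=1)+np.minimum(q.max(1),0)
    return np.min([ring,box(p,(.047,0,.011),(.015,.013,.011)),box(p,(.1125,0,.011),(.0505,.008,.011))],0)
def rest(p):
    return np.min([box(p,(0,0,.004),(.11,.045,.004)),box(p,(-.07,0,.021),(.01,.045,.013)),box(p,(.075,0,.021),(.01,.045,.013))],0)
def loc(P,x,y,a):
    c,s=np.cos(a),np.sin(a); d=P[:,:2]-[x,y]
    return np.column_stack([d[:,0]*c+d[:,1]*s,-d[:,0]*s+d[:,1]*c,P[:,2]])
E
cat > fit0.py <<'E'
from fit import *
for cam in ("top","scene"):
    f=np.load(f"pics/{cam}0.npz"); d=f["d"]; P=cloud(cam,d)[d>0]; 
    zb=np.median(P[(abs(P[:,2])<.012)&(P[:,0]>.35)&(P[:,0]<.8)&(abs(P[:,1])<.35)][:,2]); P=P-[0,0,zb]
    for nm,x0 in dict(L=(.65,.172,.1),R=(.645,-.21,-.1)).items():
        Q=P[(np.hypot(P[:,0]-x0[0],P[:,1]-x0[1])<.1)&(P[:,2]>.006)&(P[:,2]<.12)]
        best=min((least_squares(lambda v:clamp(loc(Q,v[0],v[1],v[2]+k),v[3]),[*x0,.003],loss="soft_l1",f_scale=.003,x_scale=[.01,.01,.1,.002]) for k in (0,)),key=lambda r:r.cost)
        print(cam,nm,best.x.round(4),np.sqrt(best.cost*2/len(Q)).round(5),len(Q))
    Q=P[(abs(P[:,0]-.45)<.09)&(abs(P[:,1]+.04)<.15)&(P[:,2]>.005)&(P[:,2]<.08)]
    def res(v): return np.minimum(rest(loc(Q,*v[:3])),wrench(loc(Q,*v[3:6])-[0,0,.034]))
    r=least_squares(res,[.45,-.04,1.6-.1,.446,-.107,1.52],loss="soft_l1",f_scale=.003)
    print(cam,"rest/wrench",r.x.round(4),np.sqrt(r.cost*2/len(Q)).round(5),len(Q))
    for nm,x0,R in (("pot",(.53,.37),.07),("bowl",(.7,0),.06)):
        Q=P[(np.hypot(P[:,0]-x0[0],P[:,1]-x0[1])<.12)&(P[:,2]>.02)]; print(nm,Q.min(0).round(3),Q.max(0).round(3))
E
python3 fit0.py
```

```text
top L [0.6537 0.178  0.1846 0.0052] 0.00185 1861
top R [ 0.6441 -0.207  -0.1822  0.0011] 0.00187 1875
top rest/wrench [ 0.4533 -0.0407  1.4555  0.4404 -0.1092  1.4725] 0.00204 2634
pot [0.46  0.356 0.02 ] [0.569 0.466 0.105]
bowl [ 0.643 -0.04   0.02 ] [0.76  0.12  0.049]
scene L [0.6506 0.1762 0.1798 0.0049] 0.00172 1271
scene R [ 6.414e-01 -2.080e-01 -1.812e-01  1.000e-04] 0.00162 1790
scene rest/wrench [ 0.4512 -0.0426  1.4376  0.4378 -0.1112  1.4752] 0.00165 1714
pot [0.455 0.354 0.02 ] [0.568 0.466 0.105]
bowl [ 0.633 -0.042  0.02 ] [0.76  0.12  0.049]
```

>>> apply_moves:
  commands:
    - {"spin": -0.12}
    - {"spin": -0.12}
    - {"spin": -0.12}
    - {"spin": -0.12}
    - {"spin": -0.12}
    - {"spin": -0.12}
    - {"spin": -0.12}
    - {"spin": -0.12}
    - {"spin": -0.12}
    - {"spin": -0.12}
  hand: -1

```text
schema error: expected keys x, y, z, spin
```

```bash
cat > st.py <<'E'
from h import *
import sys
from scipy.spatial.transform import Rotation as Rn
def go(tx=None,ty=None,tz=None,psi=None):
    s=env.get_state(); R=Rn.from_quat(s["tool_rot"]).as_matrix(); p=s["eef_pos"]; y=np.arctan2(R[1,0],R[0,0])
    print("t",round(float(s["clock"]),2),"p",p.round(4),"psi",y.round(4),"tilt z",R[:,2].round(4),"w",round(float(s["width"]),4),"F",s["ft_force"].round(1),"M",s["moment"].round(2),"j",np.round(s["joints"],2))
    if tx is not None: print("tool shift",(R.T@(np.array([tx,ty,tz])-p)).round(4),"spin",None if psi is None else round(-(psi-y),4))
if __name__=="__main__": go(*map(float,sys.argv[1:]))
E
python3 st.py .449 -.0055 .16 1.474
```

```text
t 1.0 p [ 0.1732 -0.6265  0.3039] psi 0.2698 tilt z [ 0.e+00 -1.e-04 -1.e+00] w 0.0856 F [ 0.1 -0.7 -0.5] M [ 0.01 -0.    0.02] j [ 1.23  0.54 -0.    1.54  0.    1.07 -0.07]
tool shift [ 0.4313 -0.5251  0.1439] spin -1.2042
```

>>> apply_moves:
  commands:
    - {"x": 0, "y": 0, "z": 0, "spin": -0.12}
    - {"x": 0, "y": 0, "z": 0, "spin": -0.12}
    - {"x": 0, "y": 0, "z": 0, "spin": -0.12}
    - {"x": 0, "y": 0, "z": 0, "spin": -0.12}
    - {"x": 0, "y": 0, "z": 0, "spin": -0.12}
    - {"x": 0, "y": 0, "z": 0, "spin": -0.12}
    - {"x": 0, "y": 0, "z": 0, "spin": -0.12}
    - {"x": 0, "y": 0, "z": 0, "spin": -0.12}
    - {"x": 0, "y": 0, "z": 0, "spin": -0.12}
    - {"x": 0, "y": 0, "z": 0, "spin": -0.12}
  hand: -1

```text
clock: 2.0
eef_pos: [0.1732, -0.6265, 0.3039]
tool_rot: [0.74, 0.672, -0.0, -0.0]
ft_force: [0.5, -0.4, 0.3]
width: 0.0855
```

```bash
python3 st.py .449 -.0055 .16 1.474
```

```text
t 2.0 p [ 0.1732 -0.6265  0.3039] psi 1.4746 tilt z [-1.e-04 -1.e-04 -1.e+00] w 0.0855 F [ 0.5 -0.4  0.3] M [ 0.   -0.04 -0.01] j [ 1.42  0.55 -0.27  1.53  0.16  1.09  1.01]
tool shift [0.6447 0.2149 0.1438] spin 0.0006
```

>>> apply_moves:
  commands:
    - {"x": 0.02, "y": 0.007, "z": 0, "spin": 0}
    - {"x": 0.04, "y": 0.0134, "z": 0, "spin": 0}
    - {"x": 0.04, "y": 0.0134, "z": 0, "spin": 0}
    - {"x": 0.04, "y": 0.0134, "z": 0.01, "spin": 0}
    - {"x": 0.04, "y": 0.0134, "z": 0.01, "spin": 0}
    - {"x": 0.04, "y": 0.0134, "z": 0.01, "spin": 0}
    - {"x": 0.04, "y": 0.0134, "z": 0.01, "spin": 0}
    - {"x": 0.04, "y": 0.0134, "z": 0.01, "spin": 0}
    - {"x": 0.04, "y": 0.0134, "z": 0.01, "spin": 0}
    - {"x": 0.04, "y": 0.0134, "z": 0.01, "spin": 0}
    - {"x": 0.04, "y": 0.0134, "z": 0.01, "spin": 0}
    - {"x": 0.04, "y": 0.0134, "z": 0.01, "spin": 0}

```text
clock: 3.2
eef_pos: [0.3738, -0.1831, 0.2139]
tool_rot: [0.742, 0.67, 0.0, 0.001]
ft_force: [0.5, -0.1, -0.1]
width: 0.0852
```

>>> apply_moves:
  commands:
    - {"x": 0.04, "y": 0.0134, "z": 0.01, "spin": 0}
    - {"x": 0.04, "y": 0.0134, "z": 0.01, "spin": 0}
    - {"x": 0.04, "y": 0.0134, "z": 0.01, "spin": 0}
    - {"x": 0.04, "y": 0.0134, "z": 0.01, "spin": 0}
    - {"x": 0.025, "y": 0.007, "z": 0.01, "spin": 0}
    - {"x": 0, "y": 0, "z": 0, "spin": 0}
    - {"x": 0, "y": 0, "z": 0, "spin": 0}

```text
clock: 3.9
eef_pos: [0.4521, -0.0062, 0.1638]
tool_rot: [0.741, 0.671, -0.0, -0.0]
ft_force: [0.3, -0.4, 0.0]
width: 0.0855
```

```bash
python3 st.py .449 -.0055 .099 1.474; python3 -c "
from h import *;import cv2
im,d=imaging.get_image('scene');u,v=map(int,proj('scene',(.45,0,.05)));cv2.imwrite('pics/s1.png',cv2.resize(im[v-80:v+80,u-105:u+105],None,fx=3.5,fy=3.5))"
```

```text
t 3.9 p [ 0.4521 -0.0062  0.1638] psi 1.4712 tilt z [-6.e-04 -2.e-04 -1.e+00] w 0.0855 F [ 0.3 -0.4  0. ] M [-0.02  0.01  0.02] j [ 0.28  0.48 -0.44  2.12  0.35  0.61 -0.51]
tool shift [ 0.0004 -0.0031  0.0648] spin -0.0028
```

View pics/s1.png

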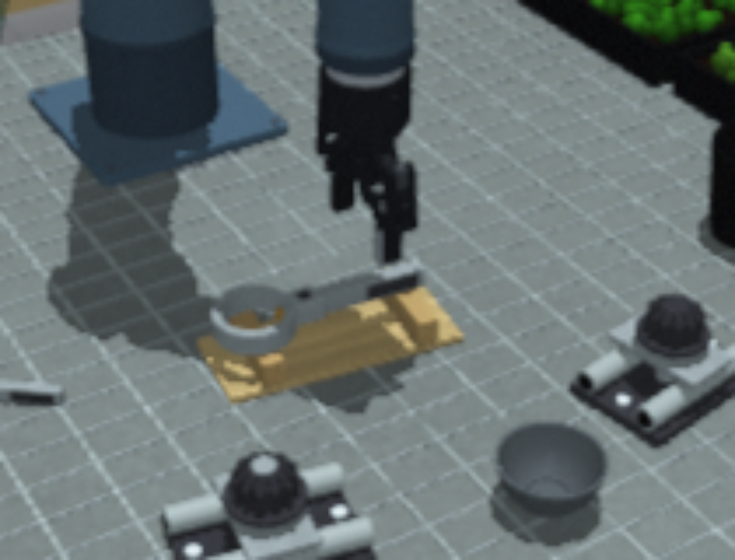

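>>> apply_moves:
  commands:
    - {"x": 0, "y": -0.001, "z": 0.01, "spin": 0}
    - {"x": 0, "y": -0.001, "z": 0.01, "spin": 0}
    - {"x": 0, "y": -0.001, "z": 0.01, "spin": 0}
    - {"x": 0, "y": 0, "z": 0.01, "spin": 0}
    - {"x": 0, "y": 0, "z": 0.01, "spin": 0}
    - {"x": 0, "y": 0, "z": 0.01, "spin": 0}
    - {"x": 0, "y": 0, "z": 0.005, "spin": 0}
    - {"x": 0, "y": 0, "z": 0, "spin": 0}

```text
clock: 4.75
eef_pos: [0.4488, -0.006, 0.0981]
tool_rot: [0.742, 0.671, -0.001, -0.0]
ft_force: [0.8, -0.4, 0.5]
width: 0.0854
```

>>> apply_moves:
  commands:
    - {"x": 0, "y": 0, "z": 0, "spin": 0}
    - {"x": 0, "y": 0, "z": 0, "spin": 0}
    - {"x": 0, "y": 0, "z": 0, "spin": 0}
    - {"x": 0, "y": 0, "z": 0, "spin": 0}
    - {"x": 0, "y": 0, "z": 0, "spin": 0}
    - {"x": 0, "y": 0, "z": 0, "spin": 0}
    - {"x": 0, "y": 0, "z": 0, "spin": 0}
    - {"x": 0, "y": 0, "z": 0, "spin": 0}
    - {"x": 0, "y": 0, "z": 0, "spin": 0}
    - {"x": 0, "y": 0, "z": 0, "spin": 0}
  hand: 1

```text
clock: 5.75
eef_pos: [0.4493, -0.0062, 0.0992]
tool_rot: [0.742, 0.671, 0.0, 0.0]
ft_force: [-1.7, -0.1, 5.0]
width: 0.0149
```

```bash
python3 st.py .449 -.0055 .099 1.474
```

```text
t 5.75 p [ 0.4493 -0.0062  0.0992] psi 1.4698 tilt z [ 4.e-04 -3.e-04 -1.e+00] w 0.0149 F [-1.7 -0.1  5. ] M [-0.05  0.26  0.03] j [ 0.2   0.6  -0.35  2.15  0.45  0.46 -0.6 ]
tool shift [ 0.0007 -0.0004  0.0002] spin -0.0042
```

>>> apply_moves:
  commands:
    - {"x": 0, "y": 0, "z": -0.01, "spin": 0}
    - {"x": 0, "y": 0, "z": -0.02, "spin": 0}
    - {"x": 0, "y": 0, "z": -0.02, "spin": 0}
    - {"x": 0, "y": 0, "z": -0.02, "spin": 0}
    - {"x": 0, "y": 0, "z": -0.02, "spin": 0}
    - {"x": 0, "y": 0, "z": -0.01, "spin": 0}
    - {"x": 0, "y": 0, "z": 0, "spin": 0}

```text
clock: 6.45
eef_pos: [0.4497, -0.0062, 0.1999]
tool_rot: [0.742, 0.67, 0.001, 0.001]
ft_force: [0.6, -0.6, -5.0]
width: 0.0151
```

>>> apply_moves:
  commands:
    - {"x": 0, "y": 0, "z": 0, "spin": -0.1}
    - {"x": 0, "y": 0, "z": 0, "spin": -0.1}
    - {"x": 0, "y": 0, "z": 0, "spin": -0.1}
    - {"x": 0, "y": 0, "z": 0, "spin": -0.1}
    - {"x": 0, "y": 0, "z": 0, "spin": -0.1}
    - {"x": 0, "y": 0, "z": 0, "spin": -0.1}
    - {"x": 0, "y": 0, "z": 0, "spin": -0.1}
    - {"x": 0, "y": 0, "z": 0, "spin": -0.1}
    - {"x": 0, "y": 0, "z": 0, "spin": -0.1}
    - {"x": 0, "y": 0, "z": 0, "spin": -0.1}
    - {"x": 0, "y": 0, "z": 0, "spin": -0.13}
    - {"x": 0, "y": 0, "z": 0, "spin": 0}

```text
clock: 7.65
eef_pos: [0.4484, -0.0062, 0.1978]
tool_rot: [0.267, 0.964, 0.0, -0.001]
ft_force: [-1.3, -0.3, -4.4]
width: 0.0148
```

```bash
python3 st.py .562 .231 .179 2.6
```

```text
t 7.65 p [ 0.4484 -0.0062  0.1978] psi 2.6008 tilt z [-2.3e-03  7.0e-04 -1.0e+00] w 0.0148 F [-1.3 -0.3 -4.4] M [ 0.06  0.15 -0.02] j [ 0.54  0.48 -0.75  2.1   0.48  0.74  0.5 ]
tool shift [0.0247 0.2619 0.0187] spin 0.0008
```

>>> apply_moves:
  commands:
    - {"x": 0.0025, "y": 0.02, "z": 0, "spin": 0}
    - {"x": 0.0025, "y": 0.03, "z": 0, "spin": 0}
    - {"x": 0.003, "y": 0.03, "z": 0, "spin": 0}
    - {"x": 0.003, "y": 0.03, "z": 0, "spin": 0}
    - {"x": 0.003, "y": 0.03, "z": 0, "spin": 0}
    - {"x": 0.003, "y": 0.03, "z": 0, "spin": 0}
    - {"x": 0.003, "y": 0.03, "z": 0, "spin": 0}
    - {"x": 0.0025, "y": 0.03, "z": 0, "spin": 0}
    - {"x": 0.0025, "y": 0.02, "z": 0, "spin": 0}
    - {"x": 0, "y": 0.012, "z": 0.01, "spin": 0}
    - {"x": 0, "y": 0, "z": 0.01, "spin": 0}
    - {"x": 0, "y": 0, "z": 0, "spin": 0}

```text
clock: 8.85
eef_pos: [0.5613, 0.2292, 0.1759]
tool_rot: [0.268, 0.963, -0.002, -0.002]
ft_force: [-1.2, -1.0, -4.3]
width: 0.0149
```

```bash
python3 st.py .562 .231 .159 2.6; cat > wfit.py <<'E'
from fit import *
import cv2,sys
def wf(tag,th,zu,x0=(.652,.177)):
  for cam in ("top","scene"):
    im,d=imaging.get_image(cam); cv2.imwrite(f"pics/{cam}_{tag}.png",im); P=cloud(cam,d)[d>0]
    zb=np.median(P[(abs(P[:,2])<.012)&(P[:,0]>.35)&(P[:,0]<.8)&(abs(P[:,1])<.35)][:,2]); P=P-[0,0,zb]
    L=loc(P,*x0,th)
    Q=P[(L[:,0]>-.06)&(L[:,0]<.075)&(abs(L[:,1])<.06)&(P[:,2]>zu+.004)&(P[:,2]<zu+.035)]
    r=least_squares(lambda v:wrench(loc(Q,*v[:3])-[0,0,v[3]]),[*x0,th,zu],loss="soft_l1",f_scale=.003,x_scale=[.01,.01,.1,.01])
    print(cam,r.x.round(4),np.sqrt(r.cost*2/len(Q)).round(5),len(Q))
    u,v=map(int,proj(cam,(.65,.18,.06))); cv2.imwrite(f"pics/{cam}_{tag}.png",cv2.resize(im[max(0,v-60):v+60,max(0,u-60):u+60],(400,400),interpolation=cv2.INTER_CUBIC))
  a=[cv2.imread(f"pics/{c}_{tag}.png") for c in ("top","scene")]; cv2.imwrite(f"pics/{tag}.png",np.hstack(a))
if __name__=="__main__": wf(sys.argv[1],float(sys.argv[2]),float(sys.argv[3]))
E
python3 wfit.py w1 2.6 .116
```

```text
t 8.85 p [0.5613 0.2292 0.1759] psi 2.5982 tilt z [-0.0048 -0.0034 -1.    ] w 0.0149 F [-1.2 -1.  -4.3] M [ 0.02  0.2  -0.01] j [ 0.01  0.73 -0.68  1.71  0.56  0.91  0.12]
tool shift [0.0003 0.002  0.0169] spin -0.0018
top [ 0.6513  0.1761 90.5767  0.1098] 0.00129 182
scene [0.6497 0.1746 2.6014 0.111 ] 0.00152 352
```

View pics/w1.png

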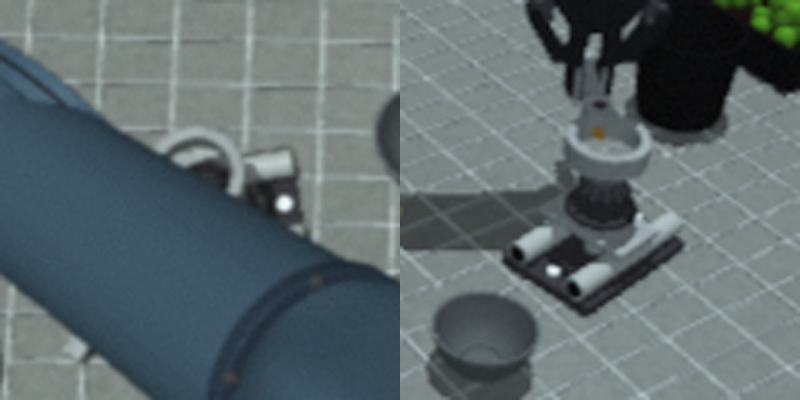

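```bash
python3 st.py .5615 .231 .159 2.6
```

```text
t 8.95 p [0.5622 0.2293 0.1777] psi 2.5979 tilt z [-0.0022 -0.0021 -1.    ] w 0.0153 F [-0.4 -0.6 -3.5] M [0.08 0.14 0.01] j [ 0.01  0.73 -0.68  1.71  0.56  0.91  0.13]
tool shift [0.0015 0.0011 0.0187] spin -0.0021
```

>>> apply_moves:
  commands:
    - {"x": 0, "y": 0.002, "z": 0.005, "spin": 0}
    - {"x": 0, "y": 0, "z": 0.005, "spin": 0}
    - {"x": 0, "y": 0, "z": 0.005, "spin": 0}
    - {"x": 0, "y": 0, "z": 0.005, "spin": 0}
    - {"x": 0, "y": 0, "z": 0.004, "spin": 0}
    - {"x": 0, "y": 0, "z": 0.004, "spin": 0}
    - {"x": 0, "y": 0, "z": 0.004, "spin": 0}
    - {"x": 0, "y": 0, "z": 0.004, "spin": 0}
    - {"x": 0, "y": 0, "z": 0, "spin": 0}

```text
clock: 9.85
eef_pos: [0.5635, 0.2332, 0.1425]
tool_rot: [0.267, 0.964, -0.0, -0.0]
ft_force: [-0.7, -0.2, -3.6]
width: 0.0152
```

```bash
python3 st.py .562 .231 .1235 2.6;python3 wfit.py w2 2.6 .078
```

```text
t 9.85 p [0.5635 0.2332 0.1425] psi 2.6002 tilt z [-9.e-04  0.e+00 -1.e+00] w 0.0152 F [-0.7 -0.2 -3.6] M [ 0.19  0.38 -0.1 ] j [-0.01  0.78 -0.65  1.72  0.6   0.85  0.1 ]
tool shift [ 0.0001 -0.0026  0.019 ] spin 0.0002
top [  0.6448   0.1822 -19.1971   0.077 ] 0.00276 199
scene [0.6519 0.1787 2.6047 0.0773] 0.00335 444
```

View pics/w2.png

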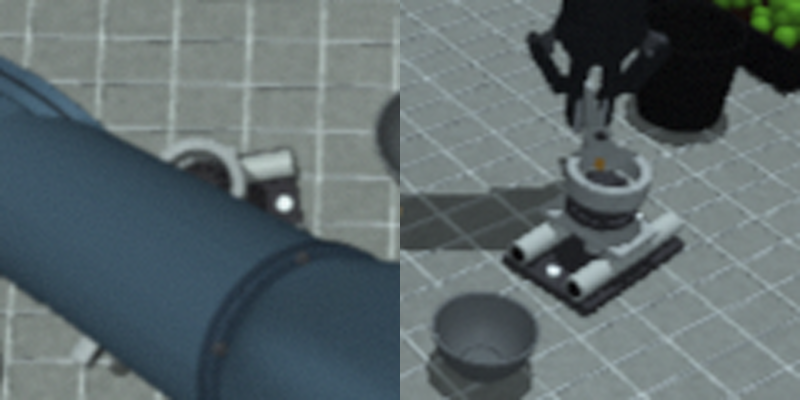

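>>> apply_moves:
  commands:
    - {"x": 0, "y": -0.0015, "z": 0.003, "spin": 0}
    - {"x": 0, "y": 0, "z": 0.003, "spin": 0}
    - {"x": 0, "y": 0, "z": 0.003, "spin": 0}
    - {"x": 0, "y": 0, "z": 0.002, "spin": 0}
    - {"x": 0, "y": 0, "z": 0, "spin": 0}

```text
clock: 10.45
eef_pos: [0.5623, 0.2309, 0.1308]
tool_rot: [0.268, 0.963, -0.001, -0.001]
ft_force: [-3.1, -1.2, -4.8]
width: 0.0148
```

```bash
python3 st.py .562 .231 .1235 2.6
```

```text
t 10.45 p [0.5623 0.2309 0.1308] psi 2.5993 tilt z [-0.0024 -0.0015 -1.    ] w 0.0148 F [-3.1 -1.2 -4.8] M [-0.02  0.79 -0.18] j [-0.01  0.79 -0.64  1.73  0.61  0.84  0.09]
tool shift [ 0.0003 -0.      0.0073] spin -0.0007
```

>>> apply_moves:
  commands:
    - {"x": 0, "y": 0, "z": 0.002, "spin": 0}
    - {"x": 0, "y": 0, "z": 0.002, "spin": 0}
    - {"x": 0, "y": 0, "z": 0.001, "spin": 0}
    - {"x": 0, "y": 0, "z": 0, "spin": 0}

```text
clock: 10.85
eef_pos: [0.563, 0.232, 0.1268]
tool_rot: [0.267, 0.964, 0.0, -0.0]
ft_force: [-2.4, 0.4, -4.3]
width: 0.0154
```

>>> apply_moves:
  commands:
    - {"x": 0, "y": 0, "z": 0.001, "spin": 0}
    - {"x": 0, "y": 0, "z": 0.001, "spin": 0}
    - {"x": 0, "y": 0, "z": 0, "spin": 0}

```text
clock: 11.15
eef_pos: [0.5633, 0.2323, 0.125]
tool_rot: [0.267, 0.964, 0.001, 0.0]
ft_force: [-1.8, 2.3, -4.1]
width: 0.0149
```

```bash
python3 st.py .562 .231 .1235 2.6;python3 wfit.py w3 2.6 .06
```

```text
t 11.15 p [0.5633 0.2323 0.125 ] psi 2.6005 tilt z [ 7.0e-04  1.1e-03 -1.0e+00] w 0.0149 F [-1.8  2.3 -4.1] M [0.53 0.5  0.02] j [-0.02  0.8  -0.64  1.73  0.62  0.82  0.08]
tool shift [ 0.0004 -0.0018  0.0015] spin 0.0005
top [ 0.6454  0.1833 24.5316  0.0616] 0.00309 209
scene [0.65   0.1795 2.6229 0.0601] 0.00409 467
```

View pics/w3.png

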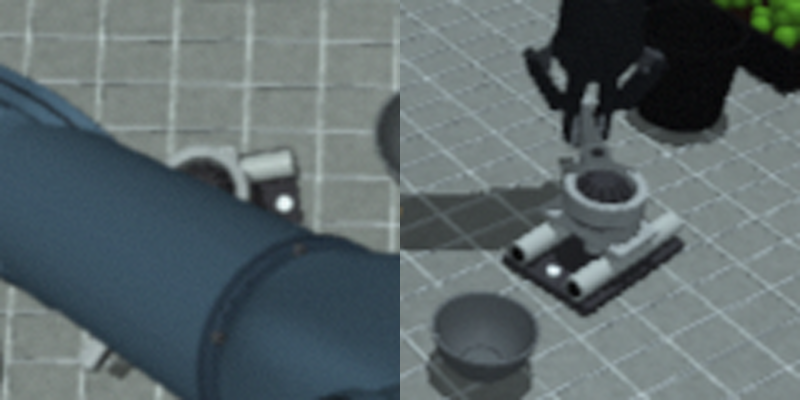

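>>> apply_moves:
  commands:
    - {"x": 0, "y": -0.0005, "z": 0.001, "spin": 0}
    - {"x": 0, "y": 0, "z": 0, "spin": 0}

```text
clock: 11.45
eef_pos: [0.563, 0.2316, 0.1241]
tool_rot: [0.267, 0.964, 0.0, 0.0]
ft_force: [-1.0, 2.8, -2.5]
width: 0.0152
```

>>> apply_moves:
  commands:
    - {"x": 0, "y": 0, "z": 0.001, "spin": 0}
    - {"x": 0, "y": 0, "z": 0, "spin": 0}

```text
clock: 11.65
eef_pos: [0.563, 0.2317, 0.1235]
tool_rot: [0.267, 0.964, 0.0, 0.0]
ft_force: [-4.2, 1.6, 3.1]
width: 0.0153
```

```bash
python3 st.py .562 .231 .1235 2.6
```

```text
t 11.65 p [0.563  0.2317 0.1235] psi 2.6002 tilt z [ 7.e-04  3.e-04 -1.e+00] w 0.0153 F [-4.2  1.6  3.1] M [ 0.18  0.55 -0.01] j [-0.02  0.8  -0.63  1.73  0.62  0.82  0.08]
tool shift [ 0.0005 -0.0011 -0.    ] spin 0.0002
```

>>> apply_moves:
  commands:
    - {"x": -0.0005, "y": 0.0105, "z": 0, "spin": 0.1}
    - {"x": -0.0005, "y": 0.0105, "z": 0, "spin": 0.1}
    - {"x": -0.0005, "y": 0.0105, "z": 0, "spin": 0.1}
    - {"x": -0.0005, "y": 0.0105, "z": 0, "spin": 0.1}
    - {"x": -0.0005, "y": 0.0105, "z": 0, "spin": 0.1}
    - {"x": -0.0005, "y": 0.0105, "z": 0, "spin": 0.1}

```text
clock: 12.25
eef_pos: [0.6081, 0.2713, 0.1227]
tool_rot: [0.543, 0.84, -0.003, -0.001]
ft_force: [-8.8, -3.1, 6.3]
width: 0.0151
```

```bash
python3 st.py
```

```text
t 12.25 p [0.6081 0.2713 0.1227] psi 1.9938 tilt z [-0.0039 -0.0041 -1.    ] w 0.0151 F [-8.8 -3.1  6.3] M [-1.34  1.65 -0.59] j [-0.16  0.84 -0.49  1.57  0.49  0.86 -0.42]
```

>>> apply_moves:
  commands:
    - {"x": -0.0005, "y": 0.0105, "z": 0.0002, "spin": 0.1}
    - {"x": -0.0005, "y": 0.0105, "z": 0.0002, "spin": 0.1}
    - {"x": -0.0005, "y": 0.0105, "z": 0.0002, "spin": 0.1}
    - {"x": -0.0005, "y": 0.0105, "z": 0.0002, "spin": 0.1}
    - {"x": -0.0005, "y": 0.0105, "z": 0.0002, "spin": 0.1}
    - {"x": -0.0005, "y": 0.0105, "z": 0.0002, "spin": 0.1}
    - {"x": 0, "y": 0, "z": 0, "spin": 0}

```text
clock: 12.95
eef_pos: [0.6697, 0.2798, 0.1214]
tool_rot: [0.767, 0.642, -0.003, -0.0]
ft_force: [-8.6, -1.0, 5.3]
width: 0.0151
```

```bash
python3 st.py
```

```text
t 12.95 p [0.6697 0.2798 0.1214] psi 1.3945 tilt z [-0.0047 -0.0029 -1.    ] w 0.0151 F [-8.6 -1.   5.3] M [-0.78  1.85 -0.75] j [-0.25  0.9  -0.35  1.39  0.35  0.92 -0.87]
```

>>> apply_moves:
  commands:
    - {"x": -0.0005, "y": 0.0105, "z": 0.0002, "spin": 0.1}
    - {"x": -0.0005, "y": 0.0105, "z": 0.0002, "spin": 0.1}
    - {"x": -0.0005, "y": 0.0105, "z": 0.0002, "spin": 0.1}
    - {"x": -0.0005, "y": 0.0105, "z": 0.0002, "spin": 0.1}
    - {"x": -0.0005, "y": 0.0105, "z": 0.0002, "spin": 0.1}
    - {"x": -0.0005, "y": 0.0105, "z": 0.0002, "spin": 0.1}
    - {"x": 0, "y": 0, "z": 0, "spin": 0}

```text
clock: 13.65
eef_pos: [0.7246, 0.2524, 0.1202]
tool_rot: [0.922, 0.387, -0.003, -0.001]
ft_force: [-9.0, 2.2, 3.4]
width: 0.0151
```

```bash
python3 st.py
```

```text
t 13.65 p [0.7246 0.2524 0.1202] psi 0.7946 tilt z [-5.6e-03 -7.0e-04 -1.0e+00] w 0.0151 F [-9.   2.2  3.4] M [-0.07  2.12 -0.63] j [-0.27  0.95 -0.22  1.25  0.21  0.97 -1.3 ]
```

>>> apply_moves:
  commands:
    - {"x": -0.0005, "y": -0.0105, "z": 0, "spin": -0.1}
    - {"x": -0.0005, "y": -0.0105, "z": 0, "spin": -0.1}
    - {"x": -0.0005, "y": -0.0105, "z": 0, "spin": -0.1}
    - {"x": -0.0005, "y": -0.0105, "z": 0, "spin": -0.1}
    - {"x": -0.0005, "y": -0.0105, "z": 0, "spin": -0.1}
    - {"x": -0.0005, "y": -0.0105, "z": 0, "spin": -0.1}
    - {"x": -0.0005, "y": -0.0105, "z": 0, "spin": -0.1}
    - {"x": -0.0005, "y": -0.0105, "z": 0, "spin": -0.1}
    - {"x": -0.0005, "y": -0.0105, "z": 0, "spin": -0.1}
    - {"x": 0, "y": 0, "z": 0, "spin": 0}

```text
clock: 14.65
eef_pos: [0.64, 0.2819, 0.1212]
tool_rot: [0.659, 0.752, 0.001, 0.001]
ft_force: [0.9, 1.4, 1.1]
width: 0.0148
```

>>> apply_moves:
  commands:
    - {"x": -0.0005, "y": -0.0105, "z": 0, "spin": -0.1}
    - {"x": -0.0005, "y": -0.0105, "z": 0, "spin": -0.1}
    - {"x": -0.0005, "y": -0.0105, "z": 0, "spin": -0.1}
    - {"x": -0.0005, "y": -0.0105, "z": 0, "spin": -0.1}
    - {"x": -0.0005, "y": -0.0105, "z": 0, "spin": -0.1}
    - {"x": -0.0005, "y": -0.0105, "z": 0, "spin": -0.1}
    - {"x": -0.0005, "y": -0.0105, "z": 0, "spin": -0.1}
    - {"x": -0.0005, "y": -0.0105, "z": 0, "spin": -0.1}
    - {"x": -0.0005, "y": -0.0105, "z": 0, "spin": -0.1}
    - {"x": 0, "y": 0, "z": 0, "spin": 0}

```text
clock: 15.65
eef_pos: [0.5634, 0.2315, 0.1209]
tool_rot: [0.269, 0.963, 0.0, 0.0]
ft_force: [-1.4, 1.7, 4.0]
width: 0.0151
```

```bash
python3 st.py; python3 wfit.py w4 2.6 .056
```

```text
t 15.65 p [0.5634 0.2315 0.1209] psi 2.5975 tilt z [ 9.e-04  4.e-04 -1.e+00] w 0.0151 F [-1.4  1.7  4. ] M [ 0.06  0.13 -0.01] j [-0.02  0.81 -0.63  1.73  0.62  0.82  0.08]
top [  0.6438   0.1798 -19.1105   0.0587] 0.00315 214
scene [0.65   0.1783 2.6002 0.0576] 0.0041 473
```

View pics/w4.png

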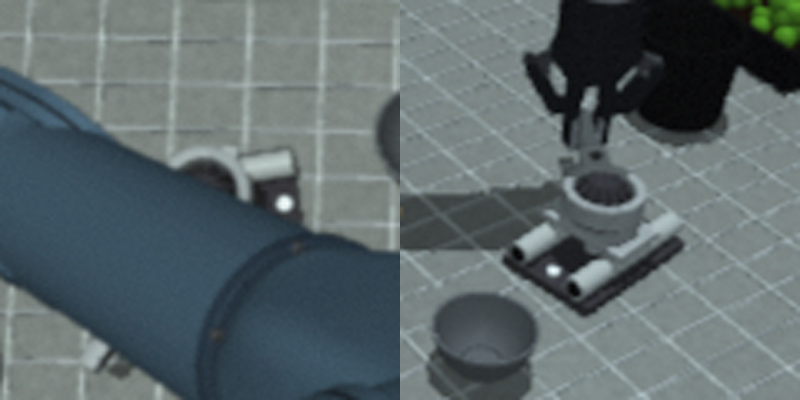

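>>> apply_moves:
  commands:
    - {"x": -0.0005, "y": 0.0105, "z": 0.0001, "spin": 0.1}
    - {"x": -0.0005, "y": 0.0105, "z": 0.0001, "spin": 0.1}
    - {"x": -0.0005, "y": 0.0105, "z": 0.0001, "spin": 0.1}
    - {"x": -0.0005, "y": 0.0105, "z": 0.0001, "spin": 0.1}
    - {"x": -0.0005, "y": 0.0105, "z": 0.0001, "spin": 0.1}
    - {"x": -0.0005, "y": 0.0105, "z": 0.0001, "spin": 0.1}
    - {"x": -0.0005, "y": 0.0105, "z": 0.0001, "spin": 0.1}

```text
clock: 16.45
eef_pos: [0.618, 0.2756, 0.1191]
tool_rot: [0.585, 0.811, -0.004, -0.0]
ft_force: [-6.9, -5.9, 6.0]
width: 0.0152
```

```bash
python3 st.py
```

```text
t 16.45 p [0.618  0.2756 0.1191] psi 1.8908 tilt z [-0.0043 -0.0056 -1.    ] w 0.0152 F [-6.9 -5.9  6. ] M [-1.54  1.26 -0.37] j [-0.19  0.85 -0.46  1.54  0.46  0.87 -0.5 ]
```

>>> apply_moves:
  commands:
    - {"x": -0.0005, "y": 0.0105, "z": 0.0001, "spin": 0.1}
    - {"x": -0.0005, "y": 0.0105, "z": 0.0001, "spin": 0.1}

```text
clock: 16.65
eef_pos: [0.6382, 0.2804, 0.1188]
tool_rot: [0.663, 0.748, -0.004, 0.0]
ft_force: [-7.8, -5.6, 5.0]
width: 0.0153
```

```bash
python3 st.py
```

```text
t 16.65 p [0.6382 0.2804 0.1188] psi 1.691 tilt z [-0.005  -0.0056 -1.    ] w 0.0153 F [-7.8 -5.6  5. ] M [-1.5   1.49 -0.33] j [-0.22  0.87 -0.42  1.48  0.42  0.89 -0.65]
```

>>> apply_moves:
  commands:
    - {"x": -0.0005, "y": 0.0105, "z": 0.0001, "spin": 0.1}

```text
clock: 16.75
eef_pos: [0.6485, 0.2813, 0.1186]
tool_rot: [0.7, 0.714, -0.004, 0.0]
ft_force: [-8.5, -4.6, 4.8]
width: 0.0148
```

```bash
python3 st.py
```

```text
t 16.75 p [0.6485 0.2813 0.1186] psi 1.5911 tilt z [-0.0054 -0.0055 -1.    ] w 0.0148 F [-8.5 -4.6  4.8] M [-1.41  1.61 -0.3 ] j [-0.23  0.88 -0.39  1.45  0.39  0.9  -0.72]
```

>>> apply_moves:
  commands:
    - {"x": -0.0005, "y": 0.0105, "z": 0, "spin": 0.1}

```text
clock: 16.85
eef_pos: [0.6589, 0.2812, 0.1185]
tool_rot: [0.735, 0.678, -0.004, 0.0]
ft_force: [-8.4, -4.5, 4.4]
width: 0.0152
```

>>> apply_moves:
  commands:
    - {"x": -0.0005, "y": 0.0105, "z": 0, "spin": 0.1}

```text
clock: 16.95
eef_pos: [0.6692, 0.2801, 0.1184]
tool_rot: [0.768, 0.641, -0.004, 0.0]
ft_force: [-8.2, -3.6, 4.1]
width: 0.0153
```

```bash
python3 st.py
```

```text
t 16.95 p [0.6692 0.2801 0.1184] psi 1.3914 tilt z [-0.006  -0.0051 -1.    ] w 0.0153 F [-8.2 -3.6  4.1] M [-1.16  1.77 -0.29] j [-0.25  0.9  -0.35  1.39  0.35  0.92 -0.87]
```

>>> apply_moves:
  commands:
    - {"x": -0.0005, "y": 0.0105, "z": 0, "spin": 0.1}

```text
clock: 17.05
eef_pos: [0.6793, 0.2779, 0.1183]
tool_rot: [0.799, 0.602, -0.004, 0.0]
ft_force: [-8.9, -4.8, 3.6]
width: 0.0152
```

```bash
python3 st.py
```

```text
t 17.05 p [0.6793 0.2779 0.1183] psi 1.2917 tilt z [-0.0063 -0.0049 -1.    ] w 0.0152 F [-8.9 -4.8  3.6] M [-1.07  1.79 -0.19] j [-0.26  0.91 -0.32  1.36  0.32  0.93 -0.94]
```

Steady resistance, no stop yet. Continue in small steps.

>>> apply_moves:
  commands:
    - {"x": -0.0005, "y": 0.0105, "z": 0, "spin": 0.1}

```text
clock: 17.15
eef_pos: [0.6891, 0.2748, 0.1182]
tool_rot: [0.828, 0.561, -0.004, 0.0]
ft_force: [-9.6, -3.5, 3.2]
width: 0.0155
```

>>> apply_moves:
  commands:
    - {"x": -0.0005, "y": 0.0105, "z": 0, "spin": 0.1}

```text
clock: 17.25
eef_pos: [0.6986, 0.2708, 0.1181]
tool_rot: [0.855, 0.519, -0.004, 0.0]
ft_force: [-9.2, -2.6, 2.4]
width: 0.0152
```

>>> apply_moves:
  commands:
    - {"x": -0.0005, "y": 0.0105, "z": 0, "spin": 0.1}

```text
clock: 17.35
eef_pos: [0.7076, 0.2658, 0.118]
tool_rot: [0.879, 0.476, -0.004, 0.0]
ft_force: [-8.1, -2.7, 1.4]
width: 0.015
```

```bash
python3 st.py
```

```text
t 17.35 p [0.7076 0.2658 0.118 ] psi 0.9924 tilt z [-0.0069 -0.0038 -1.    ] w 0.015 F [-8.1 -2.7  1.4] M [-0.59  1.83 -0.11] j [-0.27  0.94 -0.26  1.29  0.25  0.95 -1.16]
```

>>> apply_moves:
  commands:
    - {"x": -0.0005, "y": 0.0105, "z": 0.0003, "spin": 0.1}

```text
clock: 17.45
eef_pos: [0.7161, 0.2598, 0.1177]
tool_rot: [0.902, 0.432, -0.004, 0.0]
ft_force: [-7.0, -1.5, 3.1]
width: 0.015
```

>>> apply_moves:
  commands:
    - {"x": -0.0005, "y": 0.0105, "z": 0.0003, "spin": 0.1}

```text
clock: 17.55
eef_pos: [0.724, 0.2531, 0.1175]
tool_rot: [0.922, 0.386, -0.004, 0.0]
ft_force: [-9.2, -2.2, 3.0]
width: 0.0153
```

>>> apply_moves:
  commands:
    - {"x": -0.0005, "y": 0.0105, "z": 0.0003, "spin": 0.1}

```text
clock: 17.65
eef_pos: [0.7309, 0.2469, 0.1174]
tool_rot: [0.94, 0.34, -0.003, -0.001]
ft_force: [-10.6, 4.5, 2.7]
width: 0.0151
```

```bash
python3 st.py;python3 wfit.py w5 .7 .054
```

```text
t 17.65 p [0.7309 0.2469 0.1174] psi 0.6936 tilt z [-7.2e-03 -7.0e-04 -1.0e+00] w 0.0151 F [-10.6   4.5   2.7] M [0.68 2.69 0.74] j [-0.28  0.96 -0.19  1.24  0.19  0.97 -1.37]
top [0.6508 0.1803 0.8586 0.054 ] 0.00018 4
scene [0.6483 0.1798 0.6646 0.0553] 0.00376 534
```

View pics/w5.png

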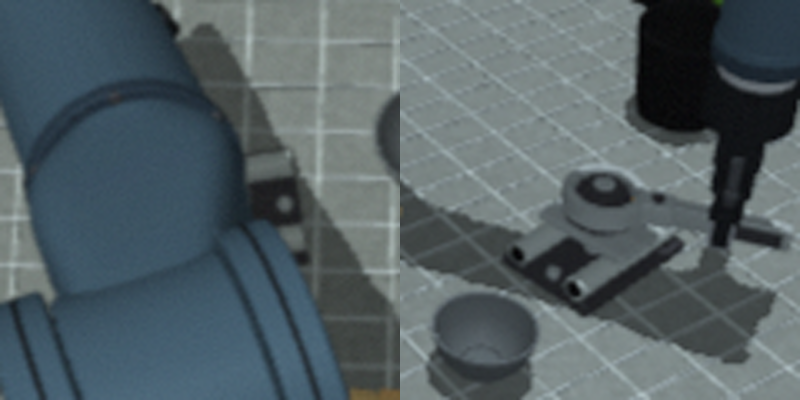

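>>> apply_moves:
  commands:
    - {"x": -0.0001, "y": 0.005, "z": 0, "spin": 0.05}
    - {"x": 0, "y": 0, "z": 0, "spin": 0}

```text
clock: 17.95
eef_pos: [0.7334, 0.2443, 0.1174]
tool_rot: [0.948, 0.319, -0.003, -0.001]
ft_force: [-9.1, 2.4, 4.1]
width: 0.0153
```

```bash
python3 st.py
```

```text
t 17.95 p [0.7334 0.2443 0.1174] psi 0.6496 tilt z [-7.3e-03 -2.0e-04 -1.0e+00] w 0.0153 F [-9.1  2.4  4.1] M [0.27 2.12 1.1 ] j [-0.28  0.96 -0.18  1.23  0.18  0.97 -1.41]
```

>>> apply_moves:
  commands:
    - {"x": -0.0005, "y": -0.0105, "z": 0, "spin": -0.1}
    - {"x": -0.0005, "y": -0.0105, "z": 0, "spin": -0.1}
    - {"x": -0.0005, "y": -0.0105, "z": 0, "spin": -0.1}
    - {"x": -0.0005, "y": -0.0105, "z": 0, "spin": -0.1}
    - {"x": -0.0005, "y": -0.0105, "z": 0, "spin": -0.1}
    - {"x": -0.0005, "y": -0.0105, "z": 0, "spin": -0.1}
    - {"x": -0.0005, "y": -0.0105, "z": 0, "spin": -0.1}
    - {"x": -0.0005, "y": -0.0105, "z": 0, "spin": -0.1}
    - {"x": -0.0005, "y": -0.0105, "z": 0, "spin": -0.1}
    - {"x": 0, "y": 0, "z": 0, "spin": 0}

```text
clock: 18.95
eef_pos: [0.6546, 0.2839, 0.1183]
tool_rot: [0.715, 0.699, -0.0, 0.0]
ft_force: [-0.2, 0.7, 0.4]
width: 0.0151
```

```bash
python3 st.py
```

```text
t 18.95 p [0.6546 0.2839 0.1183] psi 1.5487 tilt z [-4.e-04 -7.e-04 -1.e+00] w 0.0151 F [-0.2  0.7  0.4] M [ 0.06  0.06 -0.09] j [-0.24  0.89 -0.38  1.43  0.38  0.9  -0.75]
```

>>> apply_moves:
  commands:
    - {"x": -0.0005, "y": 0.0105, "z": 0, "spin": 0.1}
    - {"x": -0.0005, "y": 0.0105, "z": 0, "spin": 0.1}

```text
clock: 19.15
eef_pos: [0.6758, 0.2811, 0.1182]
tool_rot: [0.784, 0.621, -0.001, -0.0]
ft_force: [-5.3, -0.7, 0.8]
width: 0.0149
```

```bash
python3 st.py
```

```text
t 19.15 p [0.6758 0.2811 0.1182] psi 1.3404 tilt z [-0.0023 -0.001  -1.    ] w 0.0149 F [-5.3 -0.7  0.8] M [-0.31  1.44 -0.07] j [-0.26  0.91 -0.34  1.37  0.33  0.92 -0.91]
```

>>> apply_moves:
  commands:
    - {"x": -0.0005, "y": 0.0105, "z": 0, "spin": 0.1}

```text
clock: 19.25
eef_pos: [0.6847, 0.2784, 0.1177]
tool_rot: [0.813, 0.582, -0.003, -0.001]
ft_force: [-1.5, -2.8, 1.4]
width: 0.015
```

```bash
python3 st.py
```

```text
t 19.25 p [0.6847 0.2784 0.1177] psi 1.2414 tilt z [-0.0052 -0.0021 -1.    ] w 0.015 F [-1.5 -2.8  1.4] M [-0.99  0.31  0.33] j [-0.26  0.92 -0.31  1.35  0.31  0.93 -0.98]
```

>>> apply_moves:
  commands:
    - {"x": -0.0005, "y": 0.0105, "z": 0, "spin": 0.1}

```text
clock: 19.35
eef_pos: [0.6963, 0.2745, 0.1182]
tool_rot: [0.842, 0.54, -0.001, 0.0]
ft_force: [-0.7, -0.7, -1.1]
width: 0.0156
```

```bash
python3 st.py
```

```text
t 19.35 p [0.6963 0.2745 0.1182] psi 1.1408 tilt z [-0.001  -0.0011 -1.    ] w 0.0156 F [-0.7 -0.7 -1.1] M [-0.17  0.11  0.1 ] j [-0.27  0.93 -0.29  1.32  0.29  0.94 -1.05]
```

>>> apply_moves:
  commands:
    - {"x": 0, "y": 0.005, "z": 0, "spin": 0.05}
    - {"x": 0, "y": 0, "z": 0, "spin": 0}

```text
clock: 19.55
eef_pos: [0.7015, 0.2719, 0.1183]
tool_rot: [0.854, 0.52, 0.0, 0.001]
ft_force: [0.5, -0.1, -0.8]
width: 0.0151
```

```bash
python3 st.py
```

```text
t 19.55 p [0.7015 0.2719 0.1183] psi 1.0941 tilt z [ 7.0e-04 -1.1e-03 -1.0e+00] w 0.0151 F [ 0.5 -0.1 -0.8] M [-0.18 -0.1   0.08] j [-0.27  0.93 -0.28  1.31  0.28  0.94 -1.08]
```

>>> apply_moves:
  commands:
    - {"x": -0.0005, "y": 0.0105, "z": 0, "spin": 0.1}

```text
clock: 19.65
eef_pos: [0.709, 0.2679, 0.1183]
tool_rot: [0.878, 0.479, -0.001, 0.0]
ft_force: [0.3, -2.3, -0.9]
width: 0.0148
```

```bash
python3 st.py
```

```text
t 19.65 p [0.709  0.2679 0.1183] psi 0.9987 tilt z [-1.e-03 -8.e-04 -1.e+00] w 0.0148 F [ 0.3 -2.3 -0.9] M [-0.51  0.11  0.27] j [-0.28  0.94 -0.26  1.29  0.26  0.95 -1.15]
```

>>> apply_moves:
  commands:
    - {"x": -0.0005, "y": 0.0105, "z": 0, "spin": 0.1}

```text
clock: 19.75
eef_pos: [0.7183, 0.2609, 0.1183]
tool_rot: [0.902, 0.433, -0.0, 0.0]
ft_force: [-0.0, -1.0, -0.2]
width: 0.0149
```

```bash
python3 st.py
```

```text
t 19.75 p [0.7183 0.2609 0.1183] psi 0.8951 tilt z [-4.0e-04 -1.3e-03 -1.0e+00] w 0.0149 F [-0.  -1.  -0.2] M [-0.34  0.19  0.12] j [-0.28  0.95 -0.23  1.27  0.23  0.95 -1.23]
```

>>> apply_moves:
  commands:
    - {"x": -0.0005, "y": 0.0105, "z": 0, "spin": 0.1}

```text
clock: 19.85
eef_pos: [0.7256, 0.2541, 0.1181]
tool_rot: [0.922, 0.387, -0.001, 0.0]
ft_force: [-6.8, -0.4, 0.3]
width: 0.0147
```

```bash
python3 st.py; python3 wfit.py w6 .8 .054
```

```text
t 19.85 p [0.7256 0.2541 0.1181] psi 0.7947 tilt z [-0.0021 -0.0011 -1.    ] w 0.0147 F [-6.8 -0.4  0.3] M [-0.02  1.32  0.25] j [-0.28  0.95 -0.21  1.25  0.21  0.96 -1.3 ]
top [ 6.52200e-01  1.81200e-01 -5.72155e+01  5.59000e-02] 0.00109 25
scene [0.6497 0.1806 0.7453 0.0549] 0.00377 533
```

View pics/w6.png

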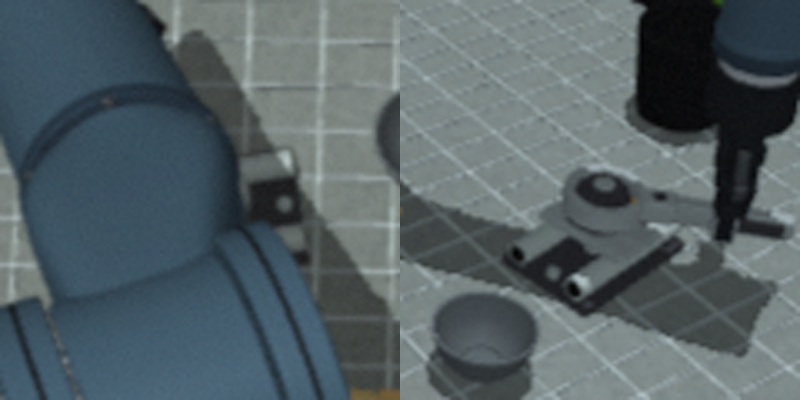

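>>> apply_moves:
  commands:
    - {"x": 0, "y": 0.005, "z": 0.0003, "spin": 0.05}
    - {"x": 0, "y": 0, "z": 0, "spin": 0}

```text
clock: 20.15
eef_pos: [0.7286, 0.2508, 0.1179]
tool_rot: [0.93, 0.367, -0.001, 0.0]
ft_force: [-3.8, -2.4, 1.1]
width: 0.0149
```

```bash
python3 st.py
```

```text
t 20.15 p [0.7286 0.2508 0.1179] psi 0.7518 tilt z [-0.0022 -0.0017 -1.    ] w 0.0149 F [-3.8 -2.4  1.1] M [-0.59  0.95 -0.05] j [-0.28  0.96 -0.2   1.24  0.2   0.96 -1.33]
```

>>> apply_moves:
  commands:
    - {"x": 0, "y": 0.005, "z": 0, "spin": 0.05}
    - {"x": 0, "y": 0, "z": 0, "spin": 0}

```text
clock: 20.35
eef_pos: [0.7334, 0.2462, 0.1183]
tool_rot: [0.939, 0.343, 0.0, 0.001]
ft_force: [-0.2, -1.9, -0.3]
width: 0.0149
```

```bash
python3 st.py
```

```text
t 20.35 p [0.7334 0.2462 0.1183] psi 0.7001 tilt z [ 8.0e-04 -1.4e-03 -1.0e+00] w 0.0149 F [-0.2 -1.9 -0.3] M [-0.65  0.26 -0.02] j [-0.28  0.96 -0.19  1.24  0.19  0.96 -1.37]
```

```bash
cat > plate.py <<'E'
from fit import *
for cam in ("scene","top"):
  im,d=imaging.get_image(cam)
  for tag,dep in (("then",np.load(f"pics/{cam}0.npz")["d"]),("now",d)):
    P=cloud(cam,dep)[dep>0]; zb=np.median(P[(abs(P[:,2])<.012)&(P[:,0]>.35)&(P[:,0]<.8)&(abs(P[:,1])<.35)][:,2]); P=P-[0,0,zb]
    for nm,x in dict(L=(.652,.177,.18),R=(.6428,-.2075,-.18)).items():
        x=list(x); 
        if cam=="scene": x[0]-=.0015
        else: x[0]+=.0015
        L=loc(P,*x); r=np.hypot(L[:,0],L[:,1])
        Q=L[(abs(L[:,0])<.044)&(abs(L[:,1])<.026)&(r>.039)&(L[:,2]>.03)&(L[:,2]<.053)]
        print(cam,tag,nm,len(Q),np.median(Q[:,2]).round(4) if len(Q) else "", np.mean(Q[:,2]).round(4) if len(Q) else "")
E
python3 plate.py
```

```text
scene then L 48 0.0442 0.043
scene then R 56 0.0391 0.0391
scene now L 40 0.0398 0.0397
scene now R 52 0.0389 0.0392
top then L 118 0.0444 0.0444
top then R 108 0.0397 0.0397
top now L 0  
top now R 116 0.0394 0.0394
```

>>> apply_moves:
  commands:
    - {"x": -0.0005, "y": -0.0105, "z": 0.0005, "spin": -0.1}
    - {"x": -0.0005, "y": -0.0105, "z": 0, "spin": -0.1}
    - {"x": -0.0005, "y": -0.0105, "z": 0, "spin": -0.1}
    - {"x": -0.0005, "y": -0.0105, "z": 0, "spin": -0.1}
    - {"x": -0.0005, "y": -0.0105, "z": 0, "spin": -0.1}
    - {"x": -0.0005, "y": -0.0105, "z": 0, "spin": -0.1}
    - {"x": -0.0005, "y": -0.0105, "z": 0, "spin": -0.1}
    - {"x": -0.0005, "y": -0.0105, "z": 0, "spin": -0.1}
    - {"x": -0.0005, "y": -0.0105, "z": 0, "spin": -0.1}
    - {"x": -0.0005, "y": -0.0105, "z": 0, "spin": -0.1}
    - {"x": -0.0005, "y": -0.0105, "z": 0, "spin": -0.1}
    - {"x": 0, "y": 0, "z": 0, "spin": 0}

```text
clock: 21.65
eef_pos: [0.6283, 0.2813, 0.118]
tool_rot: [0.62, 0.784, -0.001, 0.0]
ft_force: [-0.2, -2.7, 0.7]
width: 0.0151
```

```bash
python3 st.py; python3 wfit.py w7 1.8 .054
```

```text
t 21.65 p [0.6283 0.2813 0.118 ] psi 1.8033 tilt z [ 0.     -0.0013 -1.    ] w 0.0151 F [-0.2 -2.7  0.7] M [-1.    0.14 -0.02] j [-0.21  0.87 -0.44  1.51  0.44  0.87 -0.57]
top [ 6.512000e-01  1.831000e-01 -2.296122e+02  5.490000e-02] 0.00243 142
scene [0.6496 0.1802 1.79   0.055 ] 0.00393 477
```

View pics/w7.png

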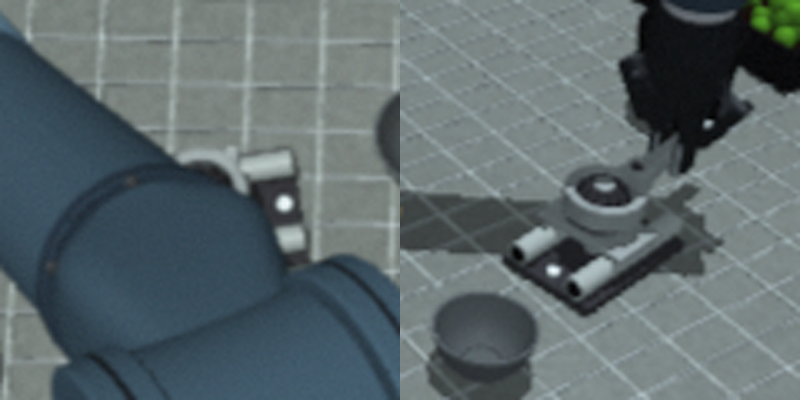

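>>> apply_moves:
  commands:
    - {"x": -0.002, "y": 0, "z": 0, "spin": 0}
    - {"x": 0, "y": 0, "z": 0, "spin": 0}

```text
clock: 21.95
eef_pos: [0.6291, 0.2812, 0.118]
tool_rot: [0.622, 0.783, 0.001, -0.0]
ft_force: [-2.3, -0.9, 2.6]
width: 0.0152
```

```bash
python3 st.py
```

```text
t 21.95 p [0.6291 0.2812 0.118 ] psi 1.7994 tilt z [ 0.      0.0014 -1.    ] w 0.0152 F [-2.3 -0.9  2.6] M [-0.54  0.44 -0.17] j [-0.21  0.87 -0.44  1.51  0.44  0.87 -0.57]
```

>>> apply_moves:
  commands:
    - {"x": -0.0005, "y": 0.0105, "z": 0, "spin": 0.1}
    - {"x": -0.0005, "y": 0.0105, "z": 0, "spin": 0.1}

```text
clock: 22.15
eef_pos: [0.6502, 0.2842, 0.1181]
tool_rot: [0.698, 0.716, 0.001, -0.0]
ft_force: [-1.8, -0.8, 2.2]
width: 0.015
```

```bash
python3 st.py
```

```text
t 22.15 p [0.6502 0.2842 0.1181] psi 1.5964 tilt z [ 2.0e-04  1.4e-03 -1.0e+00] w 0.015 F [-1.8 -0.8  2.2] M [-0.54  0.48 -0.13] j [-0.23  0.89 -0.39  1.44  0.39  0.89 -0.72]
```

>>> apply_moves:
  commands:
    - {"x": -0.0005, "y": 0.0105, "z": 0, "spin": 0.1}

```text
clock: 22.25
eef_pos: [0.6607, 0.2839, 0.118]
tool_rot: [0.733, 0.68, 0.0, -0.0]
ft_force: [-1.6, -1.9, 3.2]
width: 0.015
```

```bash
python3 st.py
```

```text
t 22.25 p [0.6607 0.2839 0.118 ] psi 1.4964 tilt z [ 0.e+00  9.e-04 -1.e+00] w 0.015 F [-1.6 -1.9  3.2] M [-0.86  0.41  0.03] j [-0.24  0.9  -0.37  1.41  0.37  0.9  -0.79]
```

>>> apply_moves:
  commands:
    - {"x": -0.003, "y": 0, "z": 0, "spin": 0}
    - {"x": 0, "y": 0, "z": 0, "spin": 0}

```text
clock: 22.45
eef_pos: [0.6607, 0.2818, 0.1184]
tool_rot: [0.731, 0.683, 0.002, -0.0]
ft_force: [1.8, 3.2, 1.9]
width: 0.0149
```

```bash
python3 st.py
```

```text
t 22.45 p [0.6607 0.2818 0.1184] psi 1.5034 tilt z [ 0.0024  0.0034 -1.    ] w 0.0149 F [1.8 3.2 1.9] M [ 0.43 -0.25  0.14] j [-0.24  0.89 -0.37  1.42  0.37  0.89 -0.78]
```

>>> apply_moves:
  commands:
    - {"x": -0.0005, "y": 0.0105, "z": 0, "spin": 0.1}

```text
clock: 22.55
eef_pos: [0.6694, 0.2804, 0.1181]
tool_rot: [0.764, 0.645, 0.0, -0.001]
ft_force: [-3.3, 1.7, 2.7]
width: 0.0149
```

```bash
python3 st.py
```

```text
t 22.55 p [0.6694 0.2804 0.1181] psi 1.403 tilt z [-0.001  0.002 -1.   ] w 0.0149 F [-3.3  1.7  2.7] M [ 0.02  0.7  -0.22] j [-0.25  0.9  -0.35  1.39  0.34  0.91 -0.86]
```

>>> apply_moves:
  commands:
    - {"x": -0.0005, "y": 0.0105, "z": 0, "spin": 0.1}

```text
clock: 22.65
eef_pos: [0.679, 0.2783, 0.1178]
tool_rot: [0.796, 0.605, -0.001, -0.002]
ft_force: [-9.7, 2.7, 4.6]
width: 0.0151
```

```bash
python3 st.py
```

```text
t 22.65 p [0.679  0.2783 0.1178] psi 1.2991 tilt z [-0.0037  0.0021 -1.    ] w 0.0151 F [-9.7  2.7  4.6] M [ 0.34  2.01 -0.45] j [-0.26  0.91 -0.33  1.37  0.32  0.92 -0.93]
```

>>> apply_moves:
  commands:
    - {"x": -0.0003, "y": 0.005, "z": 0, "spin": 0.05}

```text
clock: 22.75
eef_pos: [0.6828, 0.2773, 0.1176]
tool_rot: [0.811, 0.585, -0.002, -0.003]
ft_force: [-10.0, 3.6, 6.9]
width: 0.0154
```

```bash
python3 st.py
```

```text
t 22.75 p [0.6828 0.2773 0.1176] psi 1.2507 tilt z [-0.0058  0.0023 -1.    ] w 0.0154 F [-10.    3.6   6.9] M [0.22 2.18 0.31] j [-0.26  0.92 -0.31  1.35  0.31  0.92 -0.97]
```

>>> apply_moves:
  commands:
    - {"x": -0.0003, "y": 0.005, "z": 0, "spin": 0.05}

```text
clock: 22.85
eef_pos: [0.6863, 0.2764, 0.1173]
tool_rot: [0.824, 0.567, -0.002, -0.003]
ft_force: [-11.0, 5.2, 5.3]
width: 0.015
```

```bash
python3 st.py
```

```text
t 22.85 p [0.6863 0.2764 0.1173] psi 1.2045 tilt z [-0.0073  0.0026 -1.    ] w 0.015 F [-11.    5.2   5.3] M [0.62 2.45 0.81] j [-0.26  0.92 -0.31  1.34  0.3   0.93 -1.  ]
```

>>> apply_moves:
  commands:
    - {"x": -0.0003, "y": 0.005, "z": 0, "spin": 0.05}

```text
clock: 22.95
eef_pos: [0.6899, 0.2751, 0.1171]
tool_rot: [0.837, 0.547, -0.003, -0.004]
ft_force: [-13.0, 6.9, 4.6]
width: 0.0148
```

```bash
python3 st.py
```

```text
t 22.95 p [0.6899 0.2751 0.1171] psi 1.1566 tilt z [-0.0086  0.003  -1.    ] w 0.0148 F [-13.    6.9   4.6] M [0.95 2.77 1.31] j [-0.27  0.92 -0.29  1.33  0.28  0.93 -1.04]
```

>>> apply_moves:
  commands:
    - {"x": 0, "y": -0.005, "z": 0, "spin": -0.05}
    - {"x": -0.0005, "y": -0.0105, "z": 0, "spin": -0.1}
    - {"x": -0.0005, "y": -0.0105, "z": 0, "spin": -0.1}
    - {"x": 0, "y": 0, "z": 0, "spin": 0}

```text
clock: 23.35
eef_pos: [0.6688, 0.2795, 0.118]
tool_rot: [0.763, 0.646, 0.0, -0.001]
ft_force: [-2.0, 1.4, 2.3]
width: 0.0151
```

```bash
python3 st.py
```

```text
t 23.35 p [0.6688 0.2795 0.118 ] psi 1.4045 tilt z [-8.e-04  1.e-03 -1.e+00] w 0.0151 F [-2.   1.4  2.3] M [ 0.26  0.44 -0.19] j [-0.25  0.9  -0.35  1.4   0.35  0.91 -0.86]
```

Unloaded; lift straight up.

>>> apply_moves:
  commands:
    - {"x": 0, "y": 0, "z": -0.004, "spin": 0}
    - {"x": 0, "y": 0, "z": -0.006, "spin": 0}
    - {"x": 0, "y": 0, "z": -0.01, "spin": 0}
    - {"x": 0, "y": 0, "z": -0.01, "spin": 0}
    - {"x": 0, "y": 0, "z": -0.01, "spin": 0}
    - {"x": 0, "y": 0, "z": -0.01, "spin": 0}
    - {"x": 0, "y": 0, "z": -0.01, "spin": 0}
    - {"x": 0, "y": 0, "z": -0.01, "spin": 0}
    - {"x": 0, "y": 0, "z": 0, "spin": 0}

```text
clock: 24.25
eef_pos: [0.6711, 0.2789, 0.19]
tool_rot: [0.765, 0.644, 0.002, 0.0]
ft_force: [-0.1, 0.0, -4.2]
width: 0.0151
```

```bash
python3 st.py; python3 wfit.py w8 1.4 .122; python3 plate.py
```

```text
t 24.25 p [0.6711 0.2789 0.19  ] psi 1.3997 tilt z [ 0.0029  0.0014 -1.    ] w 0.0151 F [-0.1  0.  -4.2] M [ 0.23 -0.03 -0.03] j [-0.24  0.82 -0.37  1.37  0.32  1.01 -0.84]
top [ 0.6549  0.1772 22.0909  0.126 ] 0.00129 180
scene [0.6516 0.1748 1.4027 0.1243] 0.00149 497
scene then L 48 0.0442 0.043
scene then R 56 0.0391 0.0391
scene now L 47 0.0394 0.0394
scene now R 49 0.0388 0.0392
top then L 118 0.0444 0.0444
top then R 108 0.0397 0.0397
top now L 17 0.039 0.0392
top now R 114 0.0397 0.0397
```

View pics/w8.png

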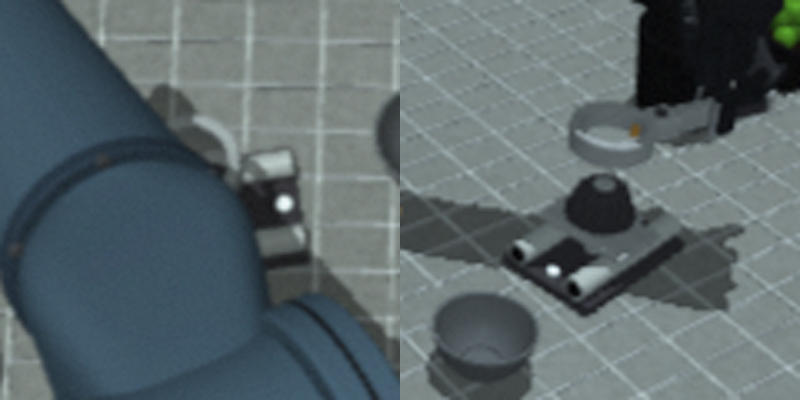

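```bash
python3 st.py .4493 -.0062 .19 1.47
```

```text
t 24.45 p [0.6697 0.2783 0.1871] psi 1.3999 tilt z [-1.1e-03 -6.0e-04 -1.0e+00] w 0.0151 F [-0.9 -0.  -5.5] M [ 0.16 -0.01  0.05] j [-0.24  0.82 -0.37  1.37  0.32  1.01 -0.84]
tool shift [-0.3178 -0.1689 -0.0025] spin -0.0701
```

>>> apply_moves:
  commands:
    - {"x": 0, "y": 0, "z": 0, "spin": -0.07}
    - {"x": 0, "y": 0, "z": 0, "spin": 0}

```text
clock: 24.65
eef_pos: [0.6698, 0.2782, 0.187]
tool_rot: [0.742, 0.671, -0.001, -0.0]
ft_force: [-0.2, 0.3, -3.9]
width: 0.0153
```

```bash
python3 st.py .4493 -.0062 .19 1.47
```

```text
t 24.65 p [0.6698 0.2782 0.187 ] psi 1.4705 tilt z [-1.1e-03 -5.0e-04 -1.0e+00] w 0.0153 F [-0.2  0.3 -3.9] M [ 0.26 -0.07  0.02] j [-0.23  0.82 -0.38  1.37  0.33  1.01 -0.78]
tool shift [-0.3051 -0.191  -0.0026] spin 0.0005
```

>>> apply_moves:
  commands:
    - {"x": -0.015, "y": -0.0095, "z": 0, "spin": 0}
    - {"x": -0.03, "y": -0.019, "z": 0, "spin": 0}
    - {"x": -0.03, "y": -0.019, "z": 0, "spin": 0}
    - {"x": -0.03, "y": -0.019, "z": 0, "spin": 0}
    - {"x": -0.03, "y": -0.019, "z": 0, "spin": 0}
    - {"x": -0.03, "y": -0.019, "z": 0, "spin": 0}
    - {"x": -0.03, "y": -0.019, "z": 0, "spin": 0}
    - {"x": -0.03, "y": -0.019, "z": 0, "spin": 0}
    - {"x": -0.03, "y": -0.019, "z": 0, "spin": 0}
    - {"x": -0.03, "y": -0.019, "z": 0, "spin": 0}
    - {"x": -0.02, "y": -0.0105, "z": 0, "spin": 0}
    - {"x": 0, "y": 0, "z": 0, "spin": 0}

```text
clock: 25.85
eef_pos: [0.447, -0.0091, 0.1874]
tool_rot: [0.744, 0.668, -0.002, -0.0]
ft_force: [-0.5, 0.7, -4.0]
width: 0.0149
```

>>> apply_moves:
  commands:
    - {"x": 0, "y": 0, "z": 0.01, "spin": 0}
    - {"x": 0, "y": 0, "z": 0.02, "spin": 0}
    - {"x": 0, "y": 0, "z": 0.02, "spin": 0}
    - {"x": 0, "y": 0, "z": 0.01, "spin": 0}
    - {"x": 0, "y": 0, "z": 0, "spin": 0}

```text
clock: 26.35
eef_pos: [0.449, -0.0047, 0.1264]
tool_rot: [0.741, 0.671, -0.001, -0.001]
ft_force: [0.5, -0.1, -4.4]
width: 0.0149
```

```bash
python3 st.py .4493 -.0062 .0992 1.47; sed -i 's/(.65,.18,.06)/(.45,-.05,.06)/; s/x0=(.652,.177)/x0=(.44,-.11)/' wfit.py; python3 wfit.py w9 1.47 .062
```

```text
t 26.35 p [ 0.449  -0.0047  0.1264] psi 1.471 tilt z [-2.5e-03  6.0e-04 -1.0e+00] w 0.0149 F [ 0.5 -0.1 -4.4] M [ 0.2  -0.04 -0.01] j [ 0.21  0.54 -0.36  2.15  0.38  0.52 -0.53]
tool shift [-0.0014  0.0006  0.0272] spin 0.001
top [ 0.44   -0.11    1.47    0.0622] 0.00129 26
scene [ 0.438  -0.1101  1.4806  0.0634] 0.00156 441
```

View pics/w9.png

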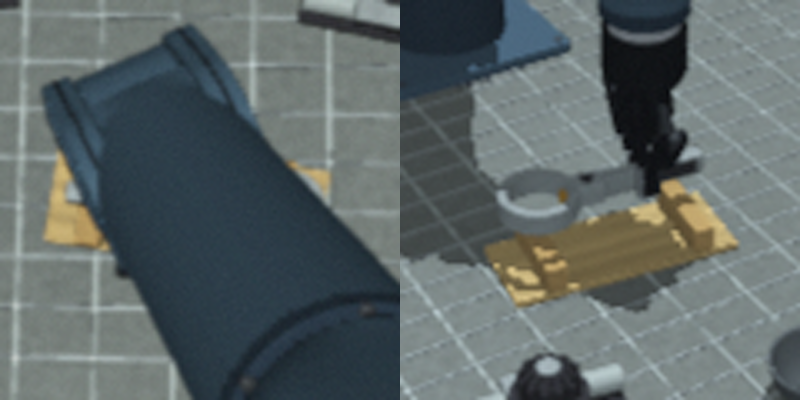

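>>> apply_moves:
  commands:
    - {"x": -0.001, "y": 0, "z": 0.008, "spin": 0}
    - {"x": 0, "y": 0, "z": 0.008, "spin": 0}
    - {"x": 0, "y": 0, "z": 0.005, "spin": 0}
    - {"x": 0, "y": 0, "z": 0.003, "spin": 0}
    - {"x": 0, "y": 0, "z": 0.002, "spin": 0}
    - {"x": 0, "y": 0, "z": 0, "spin": 0}

```text
clock: 27.05
eef_pos: [0.4492, -0.0067, 0.1016]
tool_rot: [0.742, 0.671, -0.0, -0.0]
ft_force: [0.8, -1.3, -4.4]
width: 0.0151
```

```bash
python3 st.py .4493 -.0062 .0992 1.47
```

```text
t 27.05 p [ 0.4492 -0.0067  0.1016] psi 1.4699 tilt z [-3.e-04  0.e+00 -1.e+00] w 0.0151 F [ 0.8 -1.3 -4.4] M [ 0.18 -0.05  0.01] j [ 0.18  0.59 -0.33  2.15  0.41  0.46 -0.56]
tool shift [0.0005 0.0001 0.0024] spin -0.0001
```

>>> apply_moves:
  commands:
    - {"x": 0, "y": 0, "z": 0.0015, "spin": 0}
    - {"x": 0, "y": 0, "z": 0, "spin": 0}

```text
clock: 27.25
eef_pos: [0.4493, -0.0068, 0.1003]
tool_rot: [0.742, 0.671, 0.0, 0.0]
ft_force: [0.5, 0.3, -4.5]
width: 0.0151
```

>>> apply_moves:
  commands:
    - {"x": 0, "y": 0, "z": 0.001, "spin": 0}
    - {"x": 0, "y": 0, "z": 0, "spin": 0}

```text
clock: 27.45
eef_pos: [0.4494, -0.0068, 0.0995]
tool_rot: [0.742, 0.671, 0.0, 0.0]
ft_force: [-0.8, -0.7, 0.9]
width: 0.015
```

```bash
python3 st.py .4493 -.0062 .0992 1.47
```

```text
t 27.45 p [ 0.4494 -0.0068  0.0995] psi 1.4698 tilt z [ 4.e-04 -2.e-04 -1.e+00] w 0.015 F [-0.8 -0.7  0.9] M [0.26 0.17 0.03] j [ 0.18  0.59 -0.32  2.15  0.42  0.45 -0.57]
tool shift [ 0.0006 -0.0002  0.0003] spin -0.0002
```

Contact with the rest; release.

>>> apply_moves:
  commands:
    - {"x": 0, "y": 0, "z": 0, "spin": 0}
    - {"x": 0, "y": 0, "z": 0, "spin": 0}
    - {"x": 0, "y": 0, "z": 0, "spin": 0}
    - {"x": 0, "y": 0, "z": 0, "spin": 0}
    - {"x": 0, "y": 0, "z": 0, "spin": 0}
    - {"x": 0, "y": 0, "z": 0, "spin": 0}
    - {"x": 0, "y": 0, "z": 0, "spin": 0}
    - {"x": 0, "y": 0, "z": 0, "spin": 0}
    - {"x": 0, "y": 0, "z": 0, "spin": 0}
    - {"x": 0, "y": 0, "z": 0, "spin": 0}
  hand: -1

```text
clock: 28.45
eef_pos: [0.4492, -0.0067, 0.0993]
tool_rot: [0.742, 0.671, -0.0, -0.0]
ft_force: [-0.1, -0.7, -0.3]
width: 0.0856
```

>>> apply_moves:
  commands:
    - {"x": 0, "y": 0, "z": -0.01, "spin": 0}
    - {"x": 0, "y": 0, "z": -0.02, "spin": 0}
    - {"x": 0, "y": 0, "z": -0.03, "spin": 0}
    - {"x": 0, "y": 0, "z": -0.04, "spin": 0}
    - {"x": 0, "y": 0, "z": -0.04, "spin": 0}
    - {"x": 0, "y": 0, "z": -0.04, "spin": 0}
    - {"x": -0.03, "y": -0.01, "z": 0, "spin": 0}
    - {"x": -0.04, "y": -0.013, "z": 0, "spin": 0}
    - {"x": -0.04, "y": -0.013, "z": 0, "spin": 0}
    - {"x": -0.04, "y": -0.013, "z": 0, "spin": 0}
    - {"x": -0.04, "y": -0.013, "z": 0, "spin": 0}
    - {"x": -0.04, "y": -0.013, "z": 0, "spin": 0}

```text
clock: 29.65
eef_pos: [0.3504, -0.2292, 0.2801]
tool_rot: [0.742, 0.671, 0.0, 0.0]
ft_force: [1.3, -0.0, 0.6]
width: 0.0854
```

>>> apply_moves:
  commands:
    - {"x": -0.04, "y": -0.013, "z": 0, "spin": 0}
    - {"x": -0.04, "y": -0.013, "z": 0, "spin": 0}
    - {"x": -0.04, "y": -0.013, "z": 0, "spin": 0}
    - {"x": -0.04, "y": -0.013, "z": 0, "spin": 0}
    - {"x": -0.04, "y": -0.013, "z": 0, "spin": 0}
    - {"x": -0.04, "y": -0.013, "z": 0, "spin": 0}
    - {"x": -0.04, "y": -0.013, "z": 0, "spin": 0}
    - {"x": 0, "y": 0, "z": 0, "spin": 0}
    - {"x": 0, "y": 0, "z": 0, "spin": 0}

```text
clock: 30.55
eef_pos: [0.2322, -0.4975, 0.2795]
tool_rot: [0.742, 0.67, 0.0, -0.0]
ft_force: [0.8, 0.1, 0.5]
width: 0.0855
```

```bash
python3 st.py; python3 - <<'E'
from h import *;import cv2
for n in ("scene","top"):
    im,d=imaging.get_image(n); cv2.imwrite(f"pics/{n}1.png",im); np.savez(f"pics/{n}1.npz",im=im,d=d)
E
sed 's/}0.npz/}1.npz/' fit0.py > fit1.py; python3 fit1.py; python3 plate.py
```

```text
t 30.55 p [ 0.2322 -0.4975  0.2795] psi 1.4681 tilt z [ 4.e-04  6.e-04 -1.e+00] w 0.0855 F [0.8 0.1 0.5] M [ 0.01 -0.01  0.02] j [ 1.19  0.4  -0.17  1.82  0.08  0.92  0.88]
top L [0.6538 0.1777 0.1823 0.0008] 0.00181 1829
top R [ 0.6439 -0.2075 -0.1833  0.0009] 0.00185 1869
top rest/wrench [ 0.4541 -0.0409  1.4583  0.44   -0.1108  1.4648] 0.00195 2620
pot [0.461 0.357 0.02 ] [0.569 0.467 0.104]
bowl [ 0.644 -0.04   0.02 ] [0.761 0.12  0.049]
scene L [6.505e-01 1.761e-01 1.789e-01 6.000e-04] 0.00167 1229
scene R [ 0.6413 -0.2081 -0.1822  0.    ] 0.0016 1788
scene rest/wrench [ 0.452  -0.0429  1.4352  0.4379 -0.1122  1.4703] 0.00159 1723
pot [0.458 0.353 0.02 ] [0.567 0.467 0.104]
bowl [ 0.633 -0.043  0.02 ] [0.759 0.12  0.048]
scene then L 48 0.0442 0.043
scene then R 56 0.0391 0.0391
scene now L 44 0.0391 0.0391
scene now R 52 0.0396 0.0394
top then L 118 0.0444 0.0444
top then R 108 0.0397 0.0397
top now L 114 0.0397 0.0397
top now R 113 0.0397 0.0396
```

View pics/scene1.png

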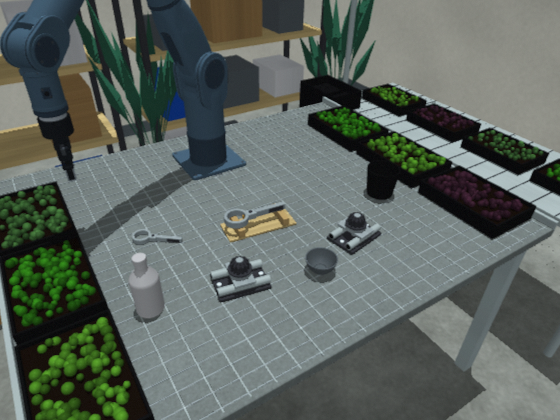

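View pics/top1.png

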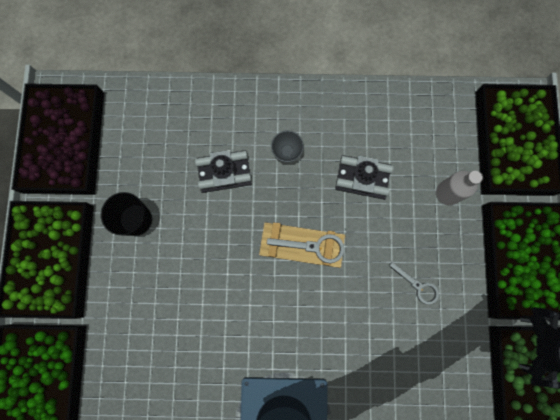

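```bash
python3 -c "
from rig import env
print(env.job_done())"
```

```text
the job is handed in; nothing more can be done
None
```

The slack clamp is tight, the wrench is back on its rest, and the job was handed in at about 31 s of the 72 s allowed.

- **Which clamp:** The left one (y ≈ +0.18) was slack. Its fitted gap came out about 4 to 5 mm larger than the right one's.
- **Tightening:** I put the ring down onto the flange and swung the handle clockwise with slipping returns until the nut hit its stop. Resistance rose from about 0.5 N m to about 2.85 N m, at the handle angle (allowing for the 30-degree clicks) where it had first risen, to about 1.9 N m.
- **What went wrong on the way:** On the first repeat push at the stop, the pawl slipped twice, probably because the ring had been pulled outward. I moved it inward and repeated the stroke, and it then held.
- **Last checks:** Both cameras put the two plates about level: 39.1 and 39.6 mm from the scene camera, 39.7 mm for both from above. The separate gap fit agreed to 0.1 mm from above but still differed by 0.6 mm from the scene camera. That is too coarse to show the last fraction of a turn, so the torque at the stop is the real evidence.
- **Wrench:** It lies across both battens within about 2 mm and 0.01 rad of where it was.
- **Bystanders:** The pot and bowl measured as before. The flask looks unmoved in the pictures.

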